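Set up the spindle sander with the big drum

ROBOT

A 6-joint arm with a two-finger parallel gripper is mounted at the origin on a cart in front of the work surface, level with it; the furniture and walls round the work are solid. World frame = base frame: x ahead of the robot, y to its left, z up, the work surface at z = 0. Lengths are in mm, angles in rad, forces in N, time in s.
With the tool pointing down it reaches from about 300 to 775 mm from the base axis. Payload 14.6 kg.
Tool frame: the origin (TCP) lies midway between the tips of the shut fingers; the grasp point (between the pads) lies 19 mm behind it; x points along the fingers, z is the direction in which the jaws open and shut, and the axes are right-handed (so a half turn about x gives the same grasp; the last joint's range is limited). The gripper opens to 94 mm and grips with 3 to 60 N. Pads are 16 mm wide; open, the fingers measure 119 mm over their backs; the gripper's body (75 mm by 177 mm) begins 78 mm behind the grasp point.
Start: joints at [1.176, 0.3, 1.521, -0, 1.321, -0.067], TCP at [177.076, 520.705, 205.446] pointing down, gripper open.
Joint ranges: [-3.03, 3.03], [-0.79, 2.21], [0.23, 2.52], [-1.04, 4.18], [0, 3.07], [-2.55, 2.55]. Speed limits (rad/s): [2.22, 2.22, 2.57, 3.14, 3.14, 3.14].

INTERFACE

Orientations are given as [roll, pitch, yaw] about the fixed x, y, z axes, in that order (R = Rz(yaw) Ry(pitch) Rx(roll)).
In Python, from cell import * gives the robot as it stands.
- The arm moves only by the tool play_rows, never from a script. Its argument "motion" is one flat list of numbers, 7 for each row, row after row: the turn, a rotation vector about the tool's x, y, z in rad, then the shift along the tool's x, y, z in m, then the closure, from -1 (fully open) to 1 (shut), so that 0 is half open. In form: [rx, ry, rz, x, y, z, fingers, rx, ry, rz, x, y, z, fingers, ...]. A call has 1 to 20 rows; each row shifts and turns the pose as measured when the row begins, along the tool's axes as they then stand; what a row does not reach is not made up. A row lasts 1/10 s, in which the tool goes at most 50 mm and 8.59 degrees, less where a joint would pass 70% of its speed; a pose out of reach is approached as far as the arm can. A call with a gripper value outside its range is refused whole. The fingers move at their own pace and stop on an object; "newtons" is the grip in N (left out, the last holds). Time passes only in rows, so rows that do not move let the fingers close. It gives the time, the measured TCP pose, the force and the opening at its end, in the units of the state.
- read_state(): the state, without advancing time (a new reading comes with each control period).
- camera(name): name is "scene" or "top" or "wrist"; returns (picture, depth): 420x560x3 uint8, blue, green, red; 420x560 float32, mm along the optical axis (not along the pixel's ray), 0 where there is no reading.
- camera_params(name): a dict with "fx", "fy", "cx", "cy" (pixels), "T" (4x4, takes a point from camera to world coordinates). Camera axes: x right, y down, z forward; pixel columns grow to the right and rows downward; lengths in mm; the calibration is good to about 2 mm. The wrist camera is an equidistant fisheye: a pixel r from the principal point sees the ray r / f radians off the axis. A picture is of the moment at which its call begins: read the wrist's pose just before it. camera_params takes no time and is no camera call; for the wrist camera it gives the pose at the moment of the call.
- sign_off(): hands the job in, once; it reports no verdict.
Trained networks look in the newest picture that a camera, given by its name, has taken for a name from the list of things; names that differ only in an ending like _2 or _b are one class to them, and where a whole thing is asked for, a point or a joint stands for the part that bears it (a point fixed in the world has none). Each returns a list of dicts, best first, with "conf" (0 to 1); they miss things now and then, are a little off and sometimes report something else, mostly with a low value. They report only what shows in the picture. A call takes as long as a camera call. They do not tell look-alikes from the thing itself.
- masks_of(camera, name): "region" (420x560 bool, what is visible of it).
- place_of(camera, name): "at" ([x, y, z] in mm, in the coordinates of the camera as it stood for that picture, good to about 4 mm: a listed point, or the origin of a listed thing).
The state is a dict: "clock": time; "joints": joint angles; "qd": joint speeds; "effort": joint torques, N m; "eef_pos": TCP position; "eef_rot": TCP orientation; "wrist_force": force on the tool from outside, world axes, zero at the start; "moment": the same for the moment, N m; "finger_gap": finger opening in mm.
Only numpy, scipy, OpenCV 4.12 (cv2) and the standard library are available. Lean on these libraries where they do the work, as an engineer would, in place of code of your own. Each camera call takes 0.05 s, during which the arm holds its last target.

TASK

Set up the spindle sander with the larger drum: one piece after another, in this order, put the wide flat flange, the larger rubber drum, the larger sanding sleeve (slid down over that drum) and the narrow hubbed washer (hub up) on the spindle, each let go fully down on the one below before the next is brought. Leave the smaller drum and the smaller sleeve where they stand; I will put the nut on myself.

Things in the scene. Friction and masses are not known exactly. Their poses are not given: they have to be found in the camera images.
- sander: Spindle sander, switched off: dark metal box on feet under a square bare-metal table 200 x 200 mm whose top is 74 mm above the bench; fixed, placed and turned anew each time. Origin on the bench under its centre, z up. The upright spindle rises from the round throat in the middle of the table. A hexagon nut, 19 mm wide and 8 mm high, lies on a rear corner of the table.
- spindle_seat (a point): Centre of the top of the spindle's shoulder (26 mm in diameter, 8 mm above the sander's table, 82 mm above the bench), on which the stack stands. Above it a shaft 12 mm in diameter rises 36 mm, then a threaded end 10 mm in diameter; its pointed tip is 59 mm above this point. z up along the spindle.
- flange_center (a point): Wide flange: flat steel disc 56 mm in diameter, 10 mm thick, with a 14 mm bore; lies flat on the bench. Point at its centre, 5 mm above its underside; z up along the bore. It goes on first and carries the drum and the lower edge of the sleeve.
- drum_center (a point): Larger drum: solid black rubber cylinder 45 mm in diameter (top rim bevelled 4 mm), 28 mm high, with a 14 mm bore; stands upright on the bench. Point at its centre, half-way up; z up along the bore.
- sleeve_center (a point): Larger sanding sleeve: brown open tube, 55 mm outside, 49 mm inside, 28 mm high; stands upright on the bench. It slides over the larger drum with 2 mm to spare all round and comes to rest on the flange, level with the drum's top. Point on its axis, half-way up; z up along the axis.
- washer_center (a point): Narrow hubbed washer: steel, rim 38 mm in diameter and 4 mm thick, on it a hub 24 mm in diameter, 13 mm high in all, with a 14 mm bore; lies rim down, hub up. Point on its axis, 6.5 mm above its underside (in the hub); z up along the bore. It ends up on the drum's top, bearing on the rubber inside the sleeve's edge.
- small_drum_center (a point): Smaller drum, not needed: black rubber cylinder 29 mm in diameter, 28 mm high, upright on the bench. Point at its centre, half-way up.
- small_sleeve_center (a point): Smaller sanding sleeve, not needed: brown open tube, 38 mm outside, 32 mm inside, 28 mm high, upright on the bench. Point on its axis, half-way up.
Not all that is in view belongs to the job. Leave any yellow look-alike of the part that bears sleeve_center alone.

How it is judged:
By the outcome, as a careful person would: the job done as asked, in the order asked, and still so for the second after the job is handed in, with the robot touching nothing.
It also fails if it takes over 99 s, if anything falls off the work surface, if the arm or the gripper's body presses on something with over 40 N, if the wrist force passes 120 N, or if a joint passes its speed limit or range.

## Working session

There is one attempt and no reset: what is moved stays moved. The work goes in short steps, Python scripts to look and compute and a tool call to move; the robot and the scene stay as the last step left them, time stands still between calls to the robot, and variables do not carry over. Pictures are saved under pics/ and viewed, and the job is handed in when it is done.

Besides the shell and the picture viewer there is one more tool, called after "Call:" as a command line: name --argument value ..., lists and objects as JSON in quotes. play_rows: Moves the arm, as the interface text tells. Its arguments: {"type":"object","properties":{"motion":{"type":"array","items":{"type":"number"}},"newtons":{"type":"number"}},"required":["motion"]}

```bash
ls; mkdir -p pics; cat > h.py <<'E'
from cell import *
import numpy as np, cv2
from scipy.spatial.transform import Rotation as R
def w(cam,p,T=None):
    T=np.array(camera_params(cam)["T"]) if T is None else T
    return T[:3,:3]@np.array(p)+T[:3,3]
E
python3 - <<'E'
from h import *
print(read_state())
for c in ("scene","top"):
    im,d=camera(c); cv2.imwrite(f"pics/{c}0.png",im); np.save(f"{c}0.npy",d)
    p=camera_params(c); print(c,p["fx"],p["cx"],p["cy"],np.round(p["T"],3).tolist())
    for n in ("spindle_seat","sander","flange_center","drum_center","sleeve_center","washer_center","small_drum_center","small_sleeve_center"):
        for r in place_of(c,n)[:3]: print(c,n,round(r["conf"],2),np.round(w(c,r["at"]),1))
E
```

```text
pics
{'clock': 0.0, 'joints': array([ 1.17639104e+00,  3.00506298e-01,  1.52160277e+00, -1.36832762e-05,
        1.32070942e+00, -6.66233161e-02]), 'qd': array([-0.00074848, -0.00017042,  0.00068125, -0.00035924,  0.0017669 ,
        0.00070018]), 'effort': array([-1.22537302e-03, -5.31809306e+01, -3.52733839e+01,  7.08232471e-02,
        2.43911584e-02, -8.18845501e-05]), 'eef_pos': array([176.98130225, 520.45602811, 204.85785348]), 'eef_rot': array([ 3.08578065,  1.56957042, -1.95438691]), 'wrist_force': array([-0.4074662 ,  0.40179919,  0.8365552 ]), 'moment': array([-0.00216765, -0.03594153, -0.02067195]), 'finger_gap': 93.85134483998446}
scene 500.881824535235 280.40935959577274 207.56476108743973 [[0.864, -0.242, 0.442, 61.251], [-0.503, -0.39, 0.771, -867.738], [-0.014, -0.888, -0.459, 545.247], [0.0, 0.0, 0.0, 1.0]]
scene spindle_seat 0.61 [ 637.1 -177.    18.4]
scene spindle_seat 0.58 [547.4 199.4  82.2]
scene sander 0.8 [5.449e+02 1.886e+02 4.000e-01]
scene flange_center 0.77 [ 528.2 -221.5    4.6]
scene drum_center 0.93 [ 550.4 -111.9   17.1]
scene sleeve_center 0.86 [538.
[... 290 characters left out ...]
905754653 208.18816637102304 [[-0.02, -0.983, 0.183, 323.588], [-1.0, 0.021, 0.003, -78.182], [-0.007, -0.183, -0.983, 1020.667], [0.0, 0.0, 0.0, 1.0]]
top spindle_seat 0.84 [552.2 192.   82.4]
top spindle_seat 0.66 [446.6 -72.3  12.6]
top sander 0.85 [550.2 195.1   4.4]
top flange_center 0.91 [ 533.  -225.6    3.8]
top drum_center 0.54 [ 555.6 -111.1   15.2]
top sleeve_center 0.69 [443.7 -73.8  13.4]
top sleeve_center 0.69 [356.5 -65.   15.4]
top sleeve_center 0.47 [380.4 192.3  12.4]
top washer_center 0.72 [ 5.348e+02 -3.584e+02  5.000e-01]
top small_drum_center 0.54 [ 633.8 -288.7   14.8]
top small_drum_center 0.43 [ 533.1 -360.4    6.2]
top small_sleeve_center 0.44 [ 642.1 -178.    14.3]
```

View pics/scene0.png

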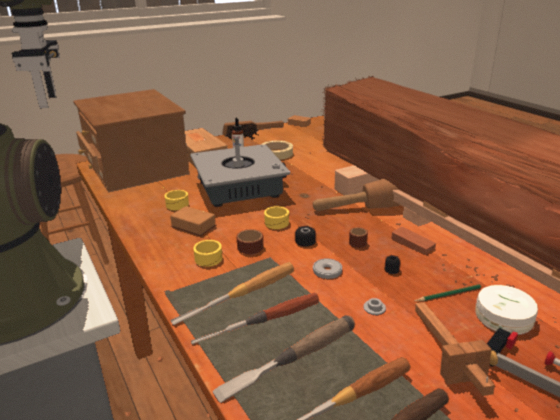

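View pics/top0.png

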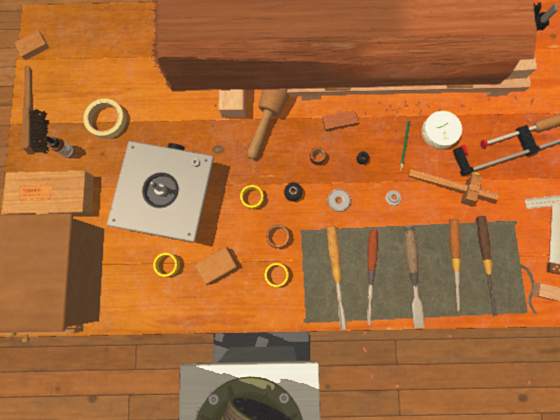

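The brown large sleeve is the one at top-view (278,236), with yellow look-alikes at (251,196), (276,275) and (166,265). The drum is at (293,191), the flange at (339,200), the washer at (393,198), the sander at (162,190). Next I'll measure more exactly.

```bash
cat >> h.py <<'E'
def cloud(cam,d,T=None,P=None):
    P=P or camera_params(cam); T=np.array(P["T"]) if T is None else T
    v,u=np.mgrid[0:420,0:560]
    x=(u-P["cx"])/P["fx"];y=(v-P["cy"])/P["fy"]
    if cam=="wrist":
        r=np.hypot(x,y)+1e-9; s=np.tan(r)/r; x=x*s;y=y*s
    p=np.stack([x*d,y*d,d],-1)
    return p@T[:3,:3].T+T[:3,3]
def circ(p):
    A=np.c_[2*p,np.ones(len(p))]; s=np.linalg.lstsq(A,(p**2).sum(1),rcond=None)[0]
    return s[:2],np.sqrt(s[2]+s[0]**2+s[1]**2)
E
python3 - <<'E'
from h import *
g={"flange":(530,-223),"drum":(553,-112),"sleeve":(444,-73),"washer":(534,-358),"spin":(550,195)}
for c in ("top","scene"):
    d=np.load(c+"0.npy"); C=cloud(c,d)
    np.save(c+"C.npy",C)
    for n,(x,y) in g.items():
        m=(np.hypot(C[...,0]-x,C[...,1]-y)<(32 if n!="spin" else 15))&(d>0)&(C[...,2]>(4 if n!="spin" else 95))
        p=C[m]; 
        if len(p): print(c,n,len(p),"bbox",p.min(0).round(1),p.max(0).round(1), "mid",((p.min(0)+p.max(0))/2).round(1),"med",np.median(p,0).round(1))
C=np.load("topC.npy")
m=(C[...,2]>68)&(C[...,2]<80)&(np.hypot(C[...,0]-550,C[...,1]-195)<150)
r=cv2.minAreaRect(C[m][:,:2].astype(np.float32)); print(r)
print("cabinet",C[290,40],C[240,40],C[230,85],C[190,40], "beam",C[50,300],C[75,200])
E
```

```text
top flange 382 bbox [ 502.4 -249.5    4.1] [ 558.3 -195.2   15.9] mid [ 530.3 -222.4   10. ] med [ 529.  -222.8    9.5]
top drum 265 bbox [ 525.5 -132.2    4.3] [573.2 -90.7  32.5] mid [ 549.4 -111.4   18.4] med [ 548.1 -110.5   26.5]
top sleeve 163 bbox [415.2 -97.9   4.3] [468.7 -45.2  30.8] mid [441.9 -71.5  17.6] med [442.5 -72.1  27.1]
top washer 101 bbox [ 509.8 -377.3    4.1] [ 560.1 -338.6   17.1] mid [ 534.9 -358.    10.6] med [ 532.7 -356.7    8.6]
top spin 54 bbox [542.8 189.7  95.6] [553.7 199.6 143.3] mid [548.3 194.7 119.4] med [546.3 193.2 123.1]
scene flange 436 bbox [ 501.4 -252.7    4. ] [ 556.9 -196.8   13.3] mid [ 529.1 -224.7    8.7] med [ 527.2 -227.8   10.4]
scene drum 368 bbox [ 528.3 -135.9    4. ] [572.  -94.5  31. ] mid [ 550.1 -115.2   17.5] med [ 545.3 -123.8   23.5]
scene sleeve 551 bbox [ 414.4 -103.4    4.1] [468.8 -45.2  31.5] mid [441.6 -74.3  17.8] med [442. -80.  19.]
scene washer 240 bbox [ 514.4 -378.3    4. ] [ 551.6 -340.7   15.6] mid [ 533.  -359.5    9.8] med [ 529.8 -361.9    7.7]
scene spin 83 bbox [541.1 186.9  95.6] [553.7 196.8 142.2] mid [547.4 191.8 118.9] med [547.3 191.7 117.5]
((548.950927734375, 195.99722290039062), (207.37582397460938, 207.1428680419922), 78.27745819091797)
cabinet [327.25534292 392.00928446 183.08007481] [425.21380351 399.37167816 184.47360805] [455.45195243 349.81300445 100.5077336 ] [560.27593206 485.87213137  50.29983493] beam [ 804.99622849 -128.26470504  219.95665204] [792.14957976  92.12483178 148.87988443]
```

```bash
cat >> h.py <<'E'
def pose():
    s=read_state(); return np.array(s["eef_pos"]),R.from_euler("xyz",s["eef_rot"]),s
def to(x,y,z,jaw=None):
    """total tool-frame shift (mm) to target; jaw = wanted jaw(tool z) heading deg; turn vec fully vertical"""
    p,r,s=pose(); M=r.as_matrix()
    print("t",round(s["clock"],2),"p",p.round(1),"gap",round(s["finger_gap"],1),"F",np.round(s["wrist_force"],1),"q",np.round(s["joints"],2))
    print("axes x",M[:,0].round(3),"y",M[:,1].round(3),"z",M[:,2].round(3),"jaw",round(np.degrees(np.arctan2(M[1,2],M[0,2])),2))
    dlt=np.array([x,y,z])-p; print("shift tool mm",(M.T@dlt).round(1),"rows>=",(np.linalg.norm(dlt)/50).round(1))
    if jaw is not None:
        a=np.radians(jaw); zx=np.array([np.cos(a),np.sin(a),0]); X=np.array([0,0,-1.]); N=np.c_[X,np.cross(zx,X),zx]
        print("turn",(r.inv()*R.from_matrix(N)).as_rotvec().round(4),"then shift in new axes",(N.T@dlt).round(1))
E
python3 - <<'E'
from h import *
to(530,-223,150,0); to(530,-223,150,-90);to(530,-223,150,180)
im,d=camera("wrist"); cv2.imwrite("pics/w0.png",im)
p=camera_params("wrist");print(p["fx"],p["cx"],p["cy"],np.round(p["T"],3).tolist())
E
```

```text
t 0.9 p [177.1 520.7 205.4] gap 94.0 F [-0.7  0.6 -0.3] q [ 1.18  0.3   1.52 -0.    1.32 -0.07]
axes x [ 0. -0. -1.] y [-0.947  0.322 -0.   ] z [ 0.322  0.947 -0.   ] jaw 71.22
shift tool mm [  55.4 -573.6 -590.5] rows>= 16.5
turn [1.243 0.    0.   ] then shift in new axes [  55.4 -743.7  352.9]
t 0.9 p [177.1 520.7 205.4] gap 94.0 F [-0.7  0.6 -0.3] q [ 1.18  0.3   1.52 -0.    1.32 -0.07]
axes x [ 0. -0. -1.] y [-0.947  0.322 -0.   ] z [ 0.322  0.947 -0.   ] jaw 71.22
shift tool mm [  55.4 -573.6 -590.5] rows>= 16.5
turn [2.8138 0.     0.    ] then shift in new axes [ 55.4 352.9 743.7]
t 0.9 p [177.1 520.7 205.4] gap 94.0 F [-0.7  0.6 -0.3] q [ 1.18  0.3   1.52 -0.    1.32 -0.07]
axes x [ 0. -0. -1.] y [-0.947  0.322 -0.   ] z [ 0.322  0.947 -0.   ] jaw 71.22
shift tool mm [  55.4 -573.6 -590.5] rows>= 16.5
turn [-1.8986 -0.      0.    ] then shift in new axes [  55.4  743.7 -352.9]
325.19226210127806 277.1301547854854 210.15178631646415 [[0.322, 0.916, 0.239, 107.381], [0.947, -0.312, -0.081, 545.88], [0.0, 0.252, -0.968, 385.627], [0.0, 0.0, 0.0, 1.0]]
```

View pics/w0.png

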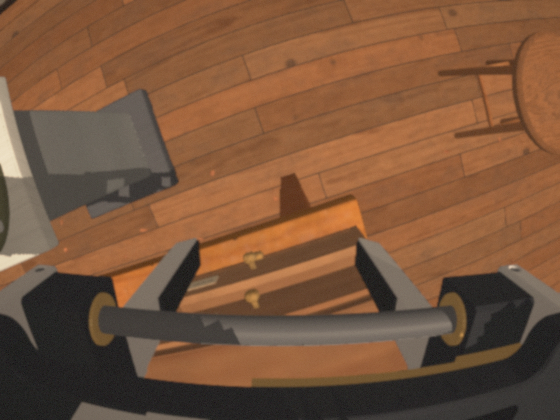

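Call:
play_rows --motion '[0,0,0,-0.05,0,0,-1,0,0,0,0,-0.031,-0.032,-1,0,0,0,0,-0.031,-0.032,-1,0,0,0,0,-0.031,-0.032,-1,0,0,0,0,-0.031,-0.032,-1,0,0,0,0,-0.031,-0.032,-1,0,0,0,0,-0.031,-0.032,-1,0,0,0,0,-0.031,-0.032,-1,0,0,0,0,-0.031,-0.032,-1,0,0,0,0,-0.031,-0.032,-1,0,0,0,0,-0.031,-0.032,-1,0,0,0,0,-0.031,-0.032,-1,0,0,0,0,-0.031,-0.032,-1,0,0,0,0,-0.031,-0.032,-1,0,0,0,0,-0.031,-0.032,-1,0,0,0,0,-0.031,-0.032,-1]' --newtons 20

```text
clock: 2.55
eef_pos: [470.9, -103.4, 260.2]
eef_rot: [-0.947, 1.56, 0.303]
wrist_force: [0.5, 0.5, 0.1]
finger_gap: 94.1
```

```bash
python3 - <<'E'
from h import *
to(530,-223,120,0)
E
```

```text
t 2.55 p [ 470.9 -103.4  260.2] gap 94.1 F [0.5 0.5 0.1] q [-0.3   0.1   1.63  0.01  1.4  -1.55]
axes x [ 0.01   0.003 -1.   ] y [-0.949  0.315 -0.008] z [0.315 0.949 0.006] jaw 71.63
shift tool mm [140.4 -92.6 -95.7] rows>= 3.9
turn [1.2502 0.0105 0.0035] then shift in new axes [ 140.2 -119.6   59.1]
```

Call:
play_rows --motion '[0,0,0,0.03,-0.023,-0.024,-1,0,0,0,0.03,-0.023,-0.024,-1,0,0,0,0.03,-0.023,-0.024,-1,0,0,0,0.03,-0.023,-0.024,-1,0.139,0.001,0,0,0,0,-1,0.139,0.001,0,0,0,0,-1,0.139,0.001,0,0,0,0,-1,0.139,0.001,0,0,0,0,-1,0.139,0.001,0,0,0,0,-1,0.139,0.001,0,0,0,0,-1,0.139,0.001,0,0,0,0,-1,0.139,0.001,0,0,0,0,-1,0.139,0.001,0,0,0,0,-1,0,0,0,0,0,0,-1]'

```text
clock: 3.95
eef_pos: [531.5, -235.0, 132.6]
eef_rot: [-0.18, 1.57, -0.237]
wrist_force: [-0.2, 0.1, -0.4]
finger_gap: 94.1
```

```bash
python3 - <<'E'
from h import *
to(530,-223,12,0)
P=camera_params("wrist")
im,d=camera("wrist"); cv2.imwrite("pics/w1.png",im)
C=cloud("wrist",d,P=P)
m=(np.hypot(C[...,0]-530,C[...,1]+223)<32)&(d>0)&(C[...,2]>5)
p=C[m];print(len(p),p.min(0).round(1),p.max(0).round(1),((p.min(0)+p.max(0))/2).round(1))
h=cv2.convexHull(p[:,:2].astype(np.float32))[:,0]; print(circ(h))
for r in place_of("wrist","flange_center"): print(r["conf"],w("wrist",r["at"],np.array(P["T"])).round(1))
E
```

```text
t 3.95 p [ 531.5 -235.   132.6] gap 94.1 F [-0.2  0.1 -0.4] q [-0.48  0.43  1.51  0.    1.19 -0.42]
axes x [ 0.001 -0.    -1.   ] y [ 0.057  0.998 -0.   ] z [ 0.998 -0.057  0.001] jaw -3.29
shift tool mm [120.6  11.9  -2.3] rows>= 2.4
turn [-0.0574  0.001   0.0002] then shift in new axes [120.6  12.   -1.5]
20930 [ 500.7 -249.     5. ] [ 561.2 -193.5  274.6] [ 531.  -221.3  139.8]
(array([ 530.00162813, -220.24456295]), np.float64(29.30220901240107))
0.76 [ 530.  -224.5    7.1]
```

View pics/w1.png

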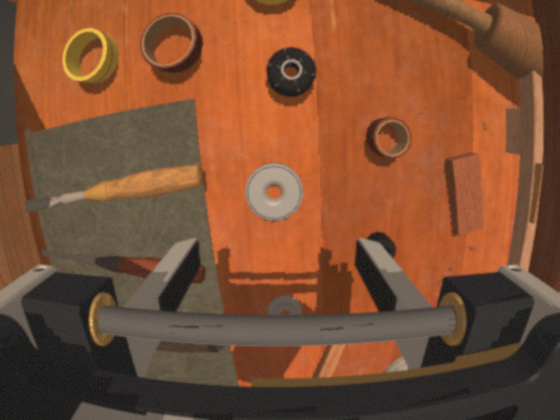

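The wrist view shows the flange at (274,192), the drum at (291,72), the brown sleeve at (171,43), and the washer partly behind the rod at (285,305).

```bash
cat >> h.py <<'E'
def top_circ(cam,xy,z0,z1,rad,save=None):
    P=camera_params(cam); im,d=camera(cam)
    if save: cv2.imwrite(save,im)
    C=cloud(cam,d,P=P)
    m=(np.hypot(C[...,0]-xy[0],C[...,1]-xy[1])<rad)&(d>0)&(C[...,2]>z0)&(C[...,2]<z1)
    p=C[m]; h=cv2.convexHull(p[:,:2].astype(np.float32))[:,0]
    c,rr=circ(h); mec=cv2.minEnclosingCircle(p[:,:2].astype(np.float32))
    print(cam,len(p),"z med",np.median(p[:,2]).round(1),"bbox mid",((p.min(0)+p.max(0))/2)[:2].round(1),"hull circ",c.round(1),round(rr,1),"mec",np.round(mec[0],1),round(mec[1],1))
    return C,d,im
E
python3 - <<'E'
from h import *
top_circ("wrist",(530,-222),6,16,34)
top_circ("wrist",(549,-112),22,36,34)
E
```

```text
wrist 2470 z med 10.9 bbox mid [ 528.9 -221.2] hull circ [ 528.9 -221.3] 27.8 mec [ 528.8 -221.5] 28.1
wrist 1707 z med 28.2 bbox mid [ 550.6 -109.5] hull circ [ 550.5 -109.7] 22.0 mec [ 550.5 -109.9] 22.4
```

Call:
play_rows --motion '[-0.057,0.001,0,0,0.0137,-0.0015,-1,0,0,0,0.04,0,0,-1,0,0,0,0.04,0,0,-1,0,0,0,0.035,0,0,-0.5,0,0,0,0,0,0,-0.2]'

```text
clock: 4.65
eef_pos: [531.8, -221.3, 16.0]
eef_rot: [-0.514, 1.566, -0.493]
wrist_force: [-0.4, -0.8, 0.0]
finger_gap: 81.3
```

```bash
python3 - <<'E'
from h import *
to(529,-221.4,3,0)
E
```

```text
t 4.65 p [ 531.8 -221.3   16. ] gap 81.3 F [-0.4 -0.8  0. ] q [-0.46  0.58  1.61 -0.    0.95 -0.48]
axes x [ 0.004 -0.002 -1.   ] y [-0.021  1.    -0.002] z [1.    0.021 0.004] jaw 1.21
shift tool mm [12.9 -0.  -2.9] rows>= 0.3
turn [0.0211 0.004  0.0022] then shift in new axes [13.  -0.1 -2.8]
```

Call:
play_rows --motion '[0.021,0.004,0.002,0.0125,0,-0.0028,-0.2,0,0,0,0,0,0,0,0,0,0,0,0,0,1,0,0,0,0,0,0,1,0,0,0,0,0,0,1,0,0,0,0,0,0,1]' --newtons 8

```text
clock: 5.25
eef_pos: [531.5, -222.8, 8.7]
eef_rot: [-0.493, 1.564, -0.492]
wrist_force: [-0.2, -0.3, -1.0]
finger_gap: 55.4
```

```bash
python3 - <<'E'
from h import *
to(529,-221.4,3,90)
E
```

```text
t 5.25 p [ 531.5 -222.8    8.7] gap 55.4 F [-0.2 -0.3 -1. ] q [-0.46  0.59  1.61 -0.    0.94 -0.46]
axes x [ 0.006 -0.003 -1.   ] y [-0.001  1.    -0.003] z [1.    0.001 0.006] jaw 0.08
shift tool mm [ 5.6  1.4 -2.5] rows>= 0.1
turn [-1.5694  0.0022  0.0073] then shift in new axes [5.7 2.5 1.4]
```

Call:
play_rows --motion '[0,0,0,0,0,0,-0.5,0,0,0,0.005,0,0,-0.5,-0.14,0,0,0.001,0,0,-0.5,-0.14,0,0,0.001,0,0,-0.5,-0.14,0,0,0,0,0,-0.5,-0.14,0,0,0,0,0,-0.5,-0.14,0,0,0,0,0,-0.5,-0.14,0,0,0,0,0,-0.5,-0.14,0,0,0,0,0,-0.5,-0.14,0,0,0,0,0,-0.5,-0.14,0,0,0,0,0,-0.5,-0.14,0,0,0,0,0,-0.5,-0.14,0,0,0,0,0,-0.5,0,0,0,0,0,0,-0.5]'

```text
clock: 6.65
eef_pos: [533.3, -223.3, 0.5]
eef_rot: [-2.033, 1.559, -0.429]
wrist_force: [-2.7, -0.2, 3.9]
finger_gap: 70.0
```

```bash
python3 - <<'E'
from h import *
to(531.5,-222.5,3,90)
top_circ("wrist",(530,-222),6,16,34,"pics/w2.png")
E
```

```text
t 6.65 p [ 5.333e+02 -2.233e+02  5.000e-01] gap 70.0 F [-2.7 -0.2  3.9] q [-0.46  0.6   1.61  0.    0.92 -2.06]
axes x [ 0.011 -0.005 -1.   ] y [-0.999 -0.033 -0.01 ] z [-0.033  0.999 -0.005] jaw 91.9
shift tool mm [-2.6  1.8  0.9] rows>= 0.1
turn [ 0.0331 -0.005   0.0105] then shift in new axes [-2.5  1.8  0.8]
wrist 6444 z med 10.8 bbox mid [ 530.5 -222.3] hull circ [ 530.9 -222.2] 27.7 mec [ 531.  -222.2] 28.1
```

View pics/w2.png

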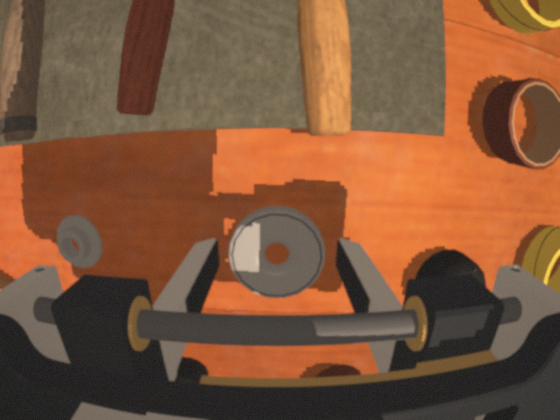

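Call:
play_rows --motion '[0.033,-0.005,0.0105,-0.003,0.002,0.001,-0.5,0,0,0,0,0,0,0.2,0,0,0,0,0,0,1,0,0,0,0,0,0,1,0,0,0,0,0,0,1]' --newtons 8

```text
clock: 7.2
eef_pos: [530.8, -222.4, 2.7]
eef_rot: [1.284, 1.57, 2.837]
wrist_force: [-1.4, 0.0, 3.5]
finger_gap: 55.5
```

```bash
python3 - <<'E'
from h import *
to(531.5,-222.5,3,90)
top_circ("wrist",(530,-222),6,16,34)
E
```

```text
t 7.2 p [ 530.8 -222.4    2.7] gap 55.5 F [-1.4  0.   3.5] q [-0.46  0.6   1.61 -0.    0.94 -2.01]
axes x [-0.001  0.    -1.   ] y [-1.     0.018  0.001] z [0.018 1.    0.   ] jaw 88.97
shift tool mm [-0.3 -0.7 -0.1] rows>= 0.0
turn [-0.0179  0.0003 -0.0008] then shift in new axes [-0.3 -0.7 -0.1]
wrist 6499 z med 10.8 bbox mid [ 530.3 -221.9] hull circ [ 530.1 -222.6] 28.7 mec [ 525.7 -222. ] 33.1
```

Call:
play_rows --motion '[0,0,0,0,0,0,1,0,0,0,-0.03,0,0,1,0,0,0,-0.05,0,0,1,0,0,0,-0.05,0,0,1,0,0,0,-0.05,0,0,1,0,0,0,0,0,0.04,1,0,0,0,0,0,0.04,1,0,0,0,0,0,0.04,1,0,0,0,0,0,0.04,1,0,0,0,0,0,0.04,1,0,0,0,0,0,0.04,1,0,0,0,0,0,0.04,1,0,0,0,0,0,0.03,1,0,0,0,0,0,0,1]' --newtons 30

```text
clock: 8.65
eef_pos: [534.6, 99.3, 185.9]
eef_rot: [1.078, 1.564, 2.626]
wrist_force: [0.6, -0.7, -1.1]
finger_gap: 54.8
```

```bash
python3 - <<'E'
from h import *
to(548,194,170,90)
C,d,im=top_circ("wrist",(548,194),100,145,14,"pics/w3.png")
E
```

```text
t 8.65 p [534.6  99.3 185.9] gap 54.8 F [ 0.6 -0.7 -1.1] q [ 0.11  0.31  1.56  0.    1.28 -1.44]
axes x [-0.006  0.003 -1.   ] y [-1.     0.023  0.006] z [0.023 1.    0.003] jaw 88.71
shift tool mm [ 16.2 -11.3  94.9] rows>= 1.9
turn [-0.0225  0.0032 -0.0058] then shift in new axes [ 15.9 -13.4  94.7]
wrist 383 z med 124.2 bbox mid [546.9 197. ] hull circ [547.  197.1] 6.0 mec [547.  197.3] 6.3
```

View pics/w3.png

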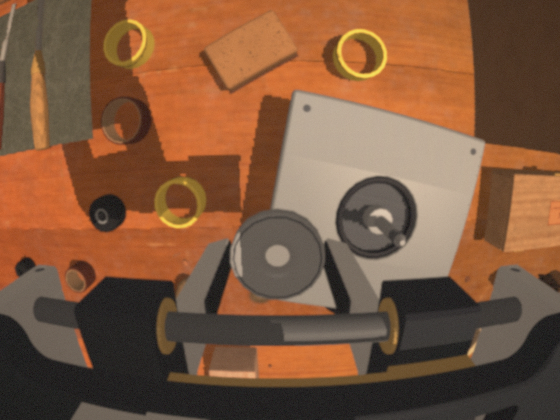

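Call:
play_rows --motion '[-0.022,0.003,-0.006,0,-0.005,0.035,1,0,0,0,0,-0.004,0.035,1,0,0,0,0,-0.002,0.021,1,0,0,0,0,0,0,1,0,0,0,0,0,0,1]'

```text
clock: 9.2
eef_pos: [547.4, 186.5, 184.3]
eef_rot: [2.443, 1.568, -2.274]
wrist_force: [-0.0, -0.8, -1.0]
finger_gap: 55.1
```

```bash
python3 - <<'E'
from h import *
to(548,194.5,170,90)
C,d,im=top_circ("wrist",(548,195),95,145,14,"pics/w4.png")
p0=pose()[0]
for z0,z1 in ((95,108),(108,118),(118,132),(132,145)): 
    try: top_circ("wrist",(548,195),z0,z1,14)
    except Exception as e: print(e)
try: top_circ("wrist",p0[:2],170,200,31)
except Exception as e: print(e)
E
```

```text
t 9.2 p [547.4 186.5 184.3] gap 55.1 F [-0.  -0.8 -1. ] q [ 0.27  0.38  1.46 -0.    1.3  -1.3 ]
axes x [-0.002 -0.002 -1.   ] y [-1.     0.005  0.002] z [ 0.005  1.    -0.002] jaw 89.71
shift tool mm [14.3 -0.5  8. ] rows>= 0.3
turn [-0.005  -0.002  -0.0017] then shift in new axes [14.3 -0.6  8. ]
wrist 21 z med 98.2 bbox mid [542.9 198.6] hull circ [546.5 198.2] 4.8 mec [543.5 198.6] 3.8
wrist 19 z med 99.0 bbox mid [542.8 198.9] hull circ [546.9 198.1] 5.2 mec [543.2 198.9] 3.5
'NoneType' object is not subscriptable
'NoneType' object is not subscriptable
'NoneType' object is not subscriptable
wrist 6579 z med 192.8 bbox mid [547.3 186.7] hull circ [547.4 187.6] 28.1 mec [546.3 186.6] 30.7
```

View pics/w4.png

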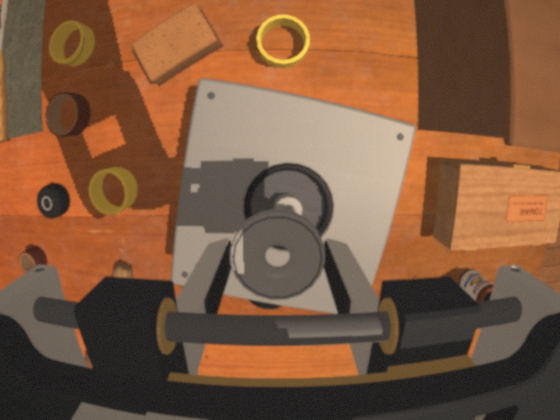

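Call:
play_rows --motion '[0,0,0,0,-0.035,0.005,1,0,0,0,0,-0.032,0.003,1,0,0,0,0,0,0,1,0,0,0,0,0,0,1]'

```text
clock: 9.9
eef_pos: [615.9, 192.8, 184.4]
eef_rot: [2.3, 1.568, -2.42]
wrist_force: [-0.7, 0.5, -1.9]
finger_gap: 54.9
```

```bash
python3 - <<'E'
from h import *
to(548,194.5,170,90)
for z0,z1 in ((95,108),(108,118),(118,132),(132,145),(74,90)): 
    try: C,d,im=top_circ("wrist",(548,195),z0,z1,14)
    except Exception as e: print(e)
top_circ("wrist",pose()[0][:2],170,200,31,"pics/w5.png")
P=camera_params("wrist")
for r in place_of("wrist","spindle_seat"): print(r["conf"],w("wrist",r["at"],np.array(P["T"])).round(1))
T=np.array(P["T"]); print(T[:3,3], T[:3,2])
q=T[:3,:3].T@(np.array([548,195,141])-T[:3,3]); th=np.arctan2(np.hypot(q[0],q[1]),q[2]); f=P["fx"]*th/np.hypot(q[0],q[1]); print("tip px",P["cx"]+f*q[0],P["cy"]+f*q[1])
E
```

```text
t 9.9 p [615.9 192.8 184.4] gap 54.9 F [-0.7  0.5 -1.9] q [ 0.25  0.53  1.24 -0.    1.37 -1.32]
axes x [-0.002 -0.002 -1.   ] y [-1.     0.007  0.002] z [ 0.007  1.    -0.002] jaw 89.58
shift tool mm [14.6 67.9  1.3] rows>= 1.4
turn [-0.0073 -0.002  -0.0022] then shift in new axes [14.4 67.9  1.7]
'NoneType' object is not subscriptable
wrist 1 z med 117.9 bbox mid [545.7 203. ] hull circ [272.9 101.5] 291.1 mec [545.7 203. ] 0.0
wrist 16 z med 119.2 bbox mid [546.6 197.8] hull circ [547.2 197.8] 5.5 mec [547.1 197.6] 5.6
wrist 168 z med 138.5 bbox mid [547.3 197.4] hull circ [547.4 197.7] 5.0 mec [547.4 197.7] 5.2
wrist 449 z med 82.9 bbox mid [546.9 197.1] hull circ [547.5 197.2] 12.2 mec [547.4 197.6] 12.8
wrist 6567 z med 193.2 bbox mid [615.  193.5] hull circ [615.7 194.2] 28.3 mec [614.1 193.2] 30.6
0.81 [548.3 199.7  84.4]
[542.18676949 195.54648246 365.51055258] [ 0.25142151 -0.002932   -0.96787325]
tip px 276.78556801179377 135.9234289497673
```

View pics/w5.png

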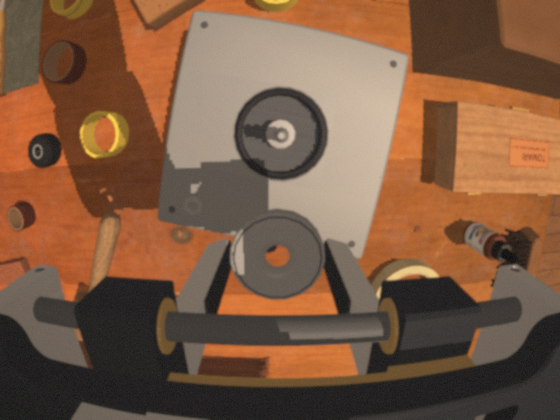

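```bash
python3 - <<'E'
from h import *
P=camera_params("wrist"); T=np.array(P["T"]); im,d=camera("wrist"); tcp=pose()[0]
C=cloud("wrist",d,P=P)
def ray(u,v,z):
    x=(u-P["cx"])/P["fx"];y=(v-P["cy"])/P["fy"];th=np.hypot(x,y)
    q=np.array([x/th*np.sin(th),y/th*np.sin(th),np.cos(th)]); g=T[:3,:3]@q
    return T[:3,3]+g*(z-T[2,3])/g[2]
v,u=np.mgrid[0:420,0:560]
hole=(d>0)&(C[...,2]<170)&(np.hypot(u-277,v-256)<20)
print("hole n",hole.sum(),u[hole].mean(),v[hole].mean(),ray(u[hole].mean(),v[hole].mean(),tcp[2]+3).round(1))
fl=(C[...,2]>tcp[2]+2)&(C[...,2]<tcp[2]+14)&(np.abs(u-277)<50)&(v>200)&(v<300)&(d>0)
fl&=np.hypot(C[...,0]-tcp[0],C[...,1]-tcp[1])<29
pts=C[fl]; A=pts[pts[:,2]>np.median(pts[:,2])-1]
print("z",np.percentile(A[:,2],[5,50,95]).round(1),"x range",np.percentile(A[:,0],[1,99]).round(1),"y",np.percentile(A[:,1],[1,99]).round(1))
print("TCP",tcp.round(1))
im2=cv2.resize(im[90:310,180:380],None,fx=3,fy=3,interpolation=cv2.INTER_CUBIC)[:600]; cv2.imwrite("pics/w6.png",im2)
for px in ((282,134),): print(ray(*px,140).round(1))
E
```

```text
hole n 395 277.526582278481 255.2886075949367 [615.8 195.1 188.1]
z [192.4 193.3 194.4] x range [589.8 640.5] y [167.6 220.4]
TCP [615.7 193.2 185.1]
[546.8 198.6 140. ]
```

View pics/w6.png

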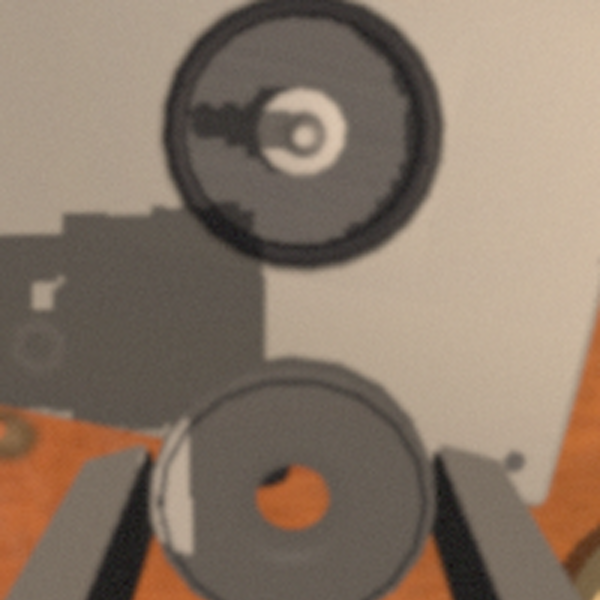

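Call:
play_rows --motion '[-0.004,-0.002,-0.002,0,0.035,0.0015,1,0,0,0,0.01,0.0335,0.0015,1,0,0,0,0.01,0,0,1,0,0,0,0,0,0,1]'

```text
clock: 10.7
eef_pos: [544.5, 196.4, 164.3]
eef_rot: [-1.188, 1.57, 0.38]
wrist_force: [0.5, -0.7, -1.4]
finger_gap: 54.8
```

```bash
python3 - <<'E'
from h import *
to(547.3,196.3,148,90)
E
```

```text
t 10.7 p [544.5 196.4 164.3] gap 54.8 F [ 0.5 -0.7 -1.4] q [ 0.28  0.4   1.49  0.    1.26 -1.29]
axes x [ 0.001  0.    -1.   ] y [-1.     0.002 -0.001] z [0.002 1.    0.   ] jaw 89.86
shift tool mm [16.3 -2.8 -0.1] rows>= 0.3
turn [-0.0025  0.0004  0.001 ] then shift in new axes [16.3 -2.8 -0.1]
```

Call:
play_rows --motion '[0,0,0,0,-0.0028,0,1,0,0,0,0.007,0,0,1,0,0,0,0.007,0,0,1,0,0,0,0,0,0,1]'

```text
clock: 11.1
eef_pos: [549.8, 196.3, 150.1]
eef_rot: [-1.3, 1.568, 0.268]
wrist_force: [-0.2, -0.2, -1.2]
finger_gap: 54.8
```

```bash
python3 - <<'E'
from h import *
to(547.3,196.3,130,90)
E
```

```text
t 11.1 p [549.8 196.3 150.1] gap 54.8 F [-0.2 -0.2 -1.2] q [ 0.28  0.42  1.49 -0.    1.23 -1.29]
axes x [ 0.003  0.001 -1.   ] y [-1.     0.003 -0.003] z [0.003 1.    0.001] jaw 89.82
shift tool mm [20.1  2.5 -0.1] rows>= 0.4
turn [-0.0032  0.0008  0.0029] then shift in new axes [20.1  2.5 -0. ]
```

Call:
play_rows --motion '[0,0.001,0.003,0,0.0022,0,1,0,0,0,0,0,0,1,0,0,0,0,0,0,1]'

```text
clock: 11.4
eef_pos: [547.7, 196.2, 149.8]
eef_rot: [2.011, 1.57, -2.705]
wrist_force: [-0.0, -0.4, -0.7]
finger_gap: 55.0
```

```bash
python3 - <<'E'
from h import *
to(547.3,196.3,130,90)
top_circ("top",(548,195),120,145,14)
P=camera_params("wrist");im,d=camera("wrist"); cv2.imwrite("pics/w7.png",cv2.resize(im[180:310,180:380],None,fx=4,fy=4))
E
```

```text
t 11.4 p [547.7 196.2 149.8] gap 55.0 F [-0.  -0.4 -0.7] q [ 0.28  0.42  1.49 -0.    1.23 -1.29]
axes x [-0.001 -0.    -1.   ] y [-1.     0.003  0.001] z [ 0.003  1.    -0.   ] jaw 89.8
shift tool mm [19.8  0.4  0.1] rows>= 0.4
turn [-0.0035 -0.0004 -0.0008] then shift in new axes [19.8  0.4  0.1]Traceback (most recent call last):
  File "<stdin>", line 3, in <module>
  File "h.py", line 34, in top_circ
    p=C[m]; h=cv2.convexHull(p[:,:2].astype(np.float32))[:,0]
              ~~~~~~~~~~~~~~~~~~~~~~~~~~~~~~~~~~~~~~~~~~^^^^^
TypeError: 'NoneType' object is not subscriptable
```

Descend in small steps, watching the force.

Call:
play_rows --motion '[0,0,0,0.005,0,0,1,0,0,0,0.005,0,0,1,0,0,0,0,0,0,1]'

```text
clock: 11.75
eef_pos: [547.8, 196.3, 139.2]
eef_rot: [2.238, 1.57, -2.478]
wrist_force: [0.3, 0.5, -1.8]
finger_gap: 54.9
```

```bash
python3 - <<'E'
from h import *
P=camera_params("wrist");im,d=camera("wrist"); cv2.imwrite("pics/w7.png",cv2.resize(im[180:310,180:380],None,fx=4,fy=4))
to(547.3,196.3,130,90)
E
```

```text
t 11.8 p [547.9 196.3 139.5] gap 55.1 F [-0.9  0.6 -1. ] q [ 0.28  0.43  1.5  -0.    1.21 -1.29]
axes x [ 0. -0. -1.] y [-1.     0.003 -0.   ] z [ 0.003  1.    -0.   ] jaw 89.81
shift tool mm [ 9.5  0.6 -0. ] rows>= 0.2
turn [-0.0034 -0.0002  0.    ] then shift in new axes [ 9.5  0.6 -0. ]
```

View pics/w7.png

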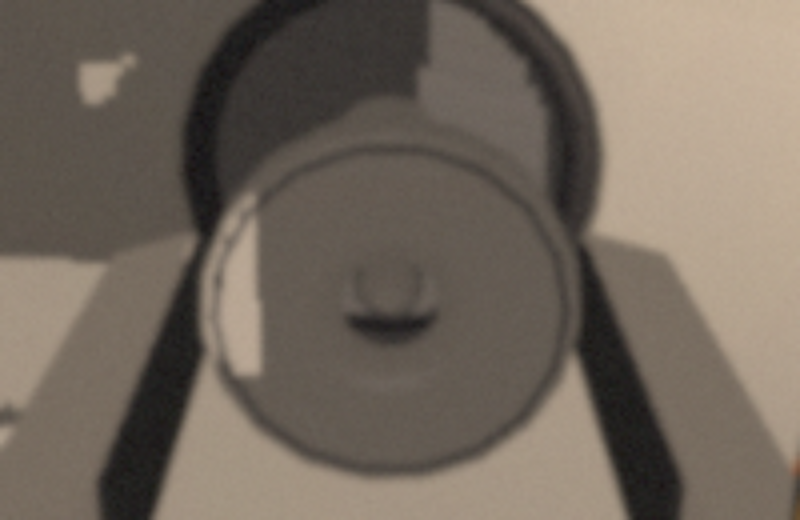

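The tip is inside the bore and centred left to right. Continuing down.

Call:
play_rows --motion '[0,0,0,0.007,0,0,1,0,0,0,0.007,0,0,1,0,0,0,0.007,0,0,1,0,0,0,0,0,0,1]'

```text
clock: 12.2
eef_pos: [547.7, 196.3, 116.4]
eef_rot: [2.2, 1.57, -2.516]
wrist_force: [0.5, -0.1, -1.6]
finger_gap: 55.1
```

```bash
python3 - <<'E'
from h import *
P=camera_params("wrist");im,d=camera("wrist"); cv2.imwrite("pics/w8.png",cv2.resize(im[180:310,180:380],None,fx=4,fy=4))
to(547.3,196.3,130,90)
E
```

```text
t 12.25 p [547.9 196.3 116.9] gap 55.1 F [-0.1 -0.4 -2. ] q [ 0.28  0.45  1.52 -0.    1.16 -1.29]
axes x [ 0. -0. -1.] y [-1.     0.003 -0.   ] z [ 0.003  1.    -0.   ] jaw 89.8
shift tool mm [-13.1   0.6  -0. ] rows>= 0.3
turn [-0.0034 -0.0001  0.0002] then shift in new axes [-13.1   0.6  -0. ]
```

View pics/w8.png

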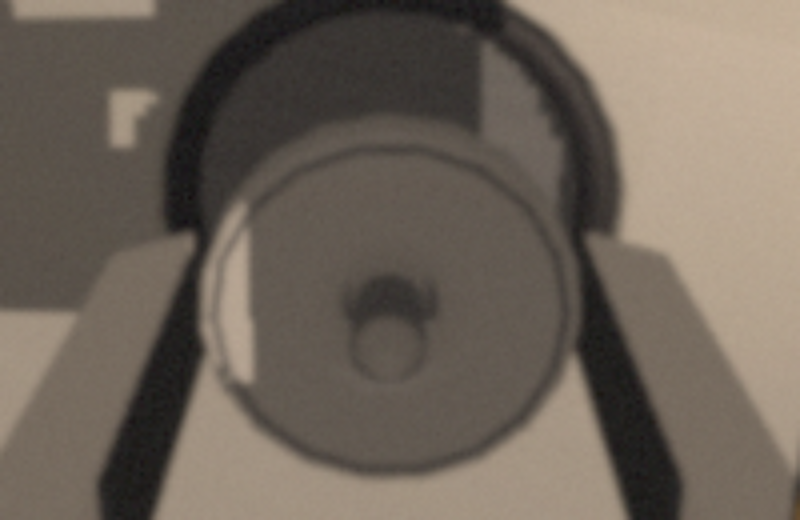

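Call:
play_rows --motion '[0,0,0,0.007,0,0,1,0,0,0,0.007,0,0,1,0,0,0,0.007,0,0,1,0,0,0,0.004,0,0,1,0,0,0,0,0,0,1]'

```text
clock: 12.75
eef_pos: [547.8, 196.3, 89.8]
eef_rot: [-2.747, 1.571, -1.179]
wrist_force: [0.1, 0.3, -2.2]
finger_gap: 54.8
```

Call:
play_rows --motion '[0,0,0,0.002,0,0,1,0,0,0,0.002,0,0,1,0,0,0,0.001,0,0,1,0,0,0,0,0,0,1]'

```text
clock: 13.15
eef_pos: [548.2, 196.4, 84.8]
eef_rot: [-1.416, 1.57, 0.152]
wrist_force: [-0.2, -0.9, -1.8]
finger_gap: 54.4
```

Call:
play_rows --motion '[0,0,0,0.001,0,0,1,0,0,0,0.001,0,0,1,0,0,0,0,0,0,1]'

```text
clock: 13.45
eef_pos: [548.3, 196.4, 85.0]
eef_rot: [-1.433, 1.569, 0.135]
wrist_force: [-1.1, -0.0, -1.1]
finger_gap: 55.2
```

Call:
play_rows --motion '[0,0,0,0.003,0,0,1,0,0,0,0.002,0,0,1]'

```text
clock: 13.65
eef_pos: [548.9, 196.5, 84.3]
eef_rot: [-1.417, 1.566, 0.15]
wrist_force: [-13.9, -4.4, 22.2]
finger_gap: 55.1
```

Call:
play_rows --motion '[0,0,0,0,0,0,-0.5,0,0,0,0,0,0,-0.7,0,0,0,0,0,0,-0.7,0,0,0,-0.01,0,0,-0.7,0,0,0,-0.03,0,0,-0.7,0,0,0,-0.04,0,0,-0.7,0,0,0,-0.04,0,0,-0.7,0,0,0,-0.02,0,-0.035,-0.7,0,0,0,0,0,-0.04,-0.7,0,0,0,0,0,-0.04,-0.7,0,0,0,0,0,-0.04,-0.7,0,0,0,0,0,0,-0.7]'

```text
clock: 14.85
eef_pos: [547.9, 37.0, 235.9]
eef_rot: [-1.535, 1.56, 0.036]
wrist_force: [0.4, 0.8, 0.5]
finger_gap: 79.8
```

```bash
python3 - <<'E'
from h import *
to(550.5,-111,110,90)
C,d,im=top_circ("wrist",(547.5,197),86,98,32,"pics/w9.png")
top_circ("wrist",(550,-110),22,36,34)
E
```

```text
t 14.85 p [547.9  37.  235.9] gap 79.8 F [0.4 0.8 0.5] q [ 0.    0.27  1.49  0.    1.37 -1.57]
axes x [ 0.01  0.   -1.  ] y [-1.    0.   -0.01] z [0. 1. 0.] jaw 90.0
shift tool mm [ 125.8   -1.3 -148.1] rows>= 3.9
turn [-0.      0.0004  0.0104] then shift in new axes [ 125.9   -2.6 -148. ]
wrist 1536 z med 92.9 bbox mid [547.8 197.6] hull circ [548.2 197.6] 27.7 mec [548.4 197.6] 28.2
wrist 762 z med 28.0 bbox mid [ 550.7 -108.2] hull circ [ 550.1 -108.8] 21.6 mec [ 550.2 -107.9] 22.3
```

View pics/w9.png

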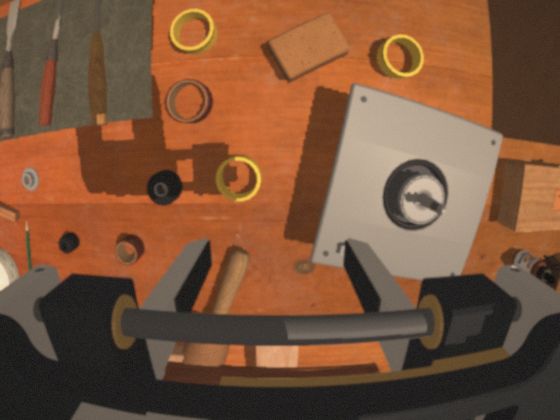

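The flange is seated on the shoulder (412,192, top at about 92 mm). Next, the drum at (165,187).

Call:
play_rows --motion '[0,0,0.003,0.02,-0.001,-0.036,-0.7,0,0,0.003,0.02,-0.001,-0.036,-0.7,0,0,0.003,0.02,0,-0.036,-0.7,0,0,0.002,0.02,0,-0.036,-0.7,0,0,0,0.02,0,0,-0.5,0,0,0,0,0,0,-0.5,0,0,0,0,0,0,-0.5]'

```text
clock: 15.65
eef_pos: [553.6, -99.8, 134.4]
eef_rot: [-0.591, 1.567, 0.992]
wrist_force: [-0.2, 0.6, 0.6]
finger_gap: 70.6
```

```bash
python3 - <<'E'
from h import *
to(550.5,-111,9,90)
top_circ("wrist",(550,-110),22,36,34)
E
```

```text
t 15.65 p [553.6 -99.8 134.4] gap 70.6 F [-0.2  0.6  0.6] q [-0.25  0.39  1.57  0.    1.18 -1.83]
axes x [ 0.002  0.003 -1.   ] y [-1.    -0.013 -0.002] z [-0.013  1.     0.003] jaw 90.72
shift tool mm [125.4   3.5 -11.5] rows>= 2.5
turn [0.0126 0.0029 0.0019] then shift in new axes [125.4   3.1 -11.2]
wrist 1582 z med 28.3 bbox mid [ 550.9 -109. ] hull circ [ 550.6 -109.1] 22.0 mec [ 550.7 -109.1] 22.4
```

Call:
play_rows --motion '[0.006,0.001,0.001,0.03,0.0015,-0.005,-0.5,0.006,0.001,0.001,0.03,0.0015,-0.005,-0.5,0,0,0,0.03,0,0,-0.5,0,0,0,0.022,0,0,-0.5,0,0,0,0,0,0,-0.5,0,0,0,0,0,0,-0.5]' --newtons 8

```text
clock: 16.3
eef_pos: [556.8, -104.8, 27.8]
eef_rot: [-1.732, 1.558, -0.153]
wrist_force: [0.8, 1.2, 0.3]
finger_gap: 70.5
```

```bash
python3 - <<'E'
from h import *
to(550.7,-110,9,90)
E
```

```text
t 16.3 p [ 556.8 -104.8   27.8] gap 70.5 F [0.8 1.2 0.3] q [-0.25  0.54  1.64  0.    0.95 -1.83]
axes x [ 0.013 -0.002 -1.   ] y [-1.    -0.009 -0.013] z [-0.009  1.    -0.002] jaw 90.49
shift tool mm [18.8  6.3 -5.2] rows>= 0.4
turn [ 0.0086 -0.002   0.0126] then shift in new axes [18.8  6.1 -5.2]
```

Call:
play_rows --motion '[0.008,-0.002,0.012,0,0.0065,-0.0055,-0.5,0,0,0,0.01,0,0,-0.5,0,0,0,0.007,0,0,-0.3,0,0,0,0,0,0,0,0,0,0,0,0,0,1,0,0,0,0,0,0,1,0,0,0,0,0,0,1]' --newtons 8

```text
clock: 17.0
eef_pos: [552.0, -110.7, 14.1]
eef_rot: [-1.826, 1.565, -0.254]
wrist_force: [-0.0, 0.9, -1.5]
finger_gap: 44.9
```

```bash
python3 - <<'E'
from h import *
to(550.7,-110,9,0)
E
```

```text
t 17.0 p [ 552.  -110.7   14.1] gap 44.9 F [-0.   0.9 -1.5] q [-0.26  0.55  1.65  0.    0.93 -1.83]
axes x [ 0.006 -0.001 -1.   ] y [-1.    -0.001 -0.006] z [-0.001  1.    -0.001] jaw 90.04
shift tool mm [5.  1.4 0.7] rows>= 0.1
turn [1.5716 0.0032 0.0055] then shift in new axes [ 5.1  0.7 -1.3]
```

Call:
play_rows --motion '[0,0,0,0,0,0,-0.5,0,0,0,0,0,0,-0.5,0,0,0.005,0.004,0.001,0,-0.5,0.14,0,0,0,0,0,-0.5,0.14,0,0,0,0,0,-0.5,0.14,0,0,0,0,0,-0.5,0.14,0,0,0,0,0,-0.5,0.14,0,0,0,0,0,-0.5,0.14,0,0,0,0,0,-0.5,0.14,0,0,0,0,0,-0.5,0.14,0,0,0,0,0,-0.5,0.14,0,0,0,0,0,-0.5,0.14,0,0,0,0,0,-0.5,0.14,0,0,0,0,0,-0.5,0,0,0,0,0,0,-0.5,0,0,0,0,0,0,-0.5]'

```text
clock: 18.6
eef_pos: [550.2, -110.6, 7.2]
eef_rot: [-2.752, 1.567, -2.779]
wrist_force: [0.6, -0.1, -0.3]
finger_gap: 70.8
```

```bash
python3 - <<'E'
from h import *
to(551,-110.7,9,0)
top_circ("wrist",(551,-110.7),22,36,30)
E
```

```text
t 18.6 p [ 550.2 -110.6    7.2] gap 70.8 F [ 0.6 -0.1 -0.3] q [-0.26  0.57  1.65 -0.    0.93 -0.23]
axes x [-0.003 -0.001 -1.   ] y [ 0.027  1.    -0.001] z [ 1.    -0.027 -0.003] jaw -1.53
shift tool mm [-1.8 -0.1  0.8] rows>= 0.0
turn [-0.0268 -0.0034  0.0014] then shift in new axes [-1.8 -0.1  0.8]
wrist 4182 z med 28.1 bbox mid [ 550.6 -107.8] hull circ [ 550.5 -108.5] 21.8 mec [ 550.5 -109. ] 22.4
```

Call:
play_rows --motion '[-0.025,-0.003,0.001,0,0,0.0005,0,0,0,0,0,0,0,1,0,0,0,0,0,0,1,0,0,0,0,0,0,1,0,0,0,0,0,0,1]' --newtons 10

```text
clock: 19.15
eef_pos: [550.6, -110.5, 7.0]
eef_rot: [-2.703, 1.57, -2.696]
wrist_force: [-0.2, -0.6, 0.2]
finger_gap: 44.8
```

```bash
python3 - <<'E'
from h import *
to(547.9,196.4,180,0)
E
```

```text
t 19.15 p [ 550.6 -110.5    7. ] gap 44.8 F [-0.2 -0.6  0.2] q [-0.26  0.57  1.65 -0.    0.93 -0.27]
axes x [-0.001 -0.    -1.   ] y [-0.007  1.    -0.   ] z [ 1.     0.007 -0.001] jaw 0.39
shift tool mm [-173.1  306.9   -0.7] rows>= 7.0
turn [ 0.0069 -0.0008  0.0004] then shift in new axes [-173.   306.9   -2.7]
```

Call:
play_rows --motion '[0,0,0,-0.02,0,0,1,0,0,0,-0.05,0,0,1,0,0,0,-0.05,0,0,1,0,0,0,-0.05,0.02,0,1,0,0,0,0,0.04,0,1,0,0,0,0,0.04,0,1,0,0,0,0,0.04,0,1,0,0,0,0,0.04,0,1,0,0,0,0,0.04,0,1,0,0,0,0,0.04,0,1,0,0,0,0,0.025,0,1,0,0,0,0,0,0,1,0,0,0,0,0,0,1]' --newtons 25

```text
clock: 20.45
eef_pos: [546.3, 183.3, 178.2]
eef_rot: [2.938, 1.566, 2.945]
wrist_force: [0.6, -0.1, -1.8]
finger_gap: 44.0
```

```bash
python3 - <<'E'
from h import *
to(547.9,196.4,155,0)
im,d=camera("wrist"); cv2.imwrite("pics/w10.png",im)
E
```

```text
t 20.45 p [546.3 183.3 178.2] gap 44.0 F [ 0.6 -0.1 -1.8] q [0.26 0.38 1.47 0.   1.29 0.25]
axes x [-0.005  0.001 -1.   ] y [-0.007  1.     0.001] z [ 1.     0.007 -0.005] jaw 0.38
shift tool mm [23.2 13.1  1.8] rows>= 0.5
turn [ 0.0067 -0.0048 -0.001 ] then shift in new axes [23.2 13.1  1.6]
```

View pics/w10.png

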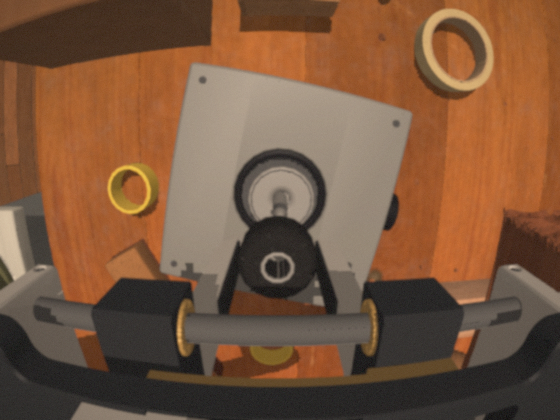

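The drum is held at (278,258), and the flange shows on the spindle behind it. Aligning.

Call:
play_rows --motion '[0.007,-0.005,-0.001,0.01,0.0132,0.0016,1,0,0,0,0.008,0,0,1,0,0,0,0,0,0,1,0,0,0,0,0,0,1]'

```text
clock: 20.9
eef_pos: [548.2, 194.5, 157.9]
eef_rot: [-2.261, 1.57, -2.266]
wrist_force: [-0.1, 0.4, -2.4]
finger_gap: 44.5
```

```bash
python3 - <<'E'
from h import *
to(547.9,196.6,143,0)
E
```

```text
t 20.9 p [548.2 194.5 157.9] gap 44.5 F [-0.1  0.4 -2.4] q [ 0.28  0.41  1.48 -0.    1.25  0.28]
axes x [-0.    -0.001 -1.   ] y [ 0.005  1.    -0.001] z [ 1.    -0.005 -0.   ] jaw -0.29
shift tool mm [14.9  2.1 -0.3] rows>= 0.3
turn [-0.005  -0.0005  0.0006] then shift in new axes [14.9  2.1 -0.3]
```

Call:
play_rows --motion '[0,0,0,0,0.002,0,1,0,0,0,0.005,0,0,1,0,0,0,0.005,0,0,1,0,0,0,0.003,0,0,1,0,0,0,0,0,0,1]'

```text
clock: 21.4
eef_pos: [548.4, 195.9, 144.0]
eef_rot: [-1.844, 1.57, -1.85]
wrist_force: [0.3, 0.7, -1.1]
finger_gap: 44.4
```

```bash
python3 - <<'E'
from h import *
to(547.9,196.6,135,0)
im,d=camera("wrist"); cv2.imwrite("pics/w11.png",cv2.resize(im[180:310,180:380],None,fx=4,fy=4))
E
```

```text
t 21.4 p [548.4 195.9 144. ] gap 44.4 F [ 0.3  0.7 -1.1] q [ 0.28  0.43  1.5  -0.    1.22  0.29]
axes x [-0.    -0.001 -1.   ] y [ 0.006  1.    -0.001] z [ 1.    -0.006 -0.   ] jaw -0.34
shift tool mm [ 9.   0.7 -0.5] rows>= 0.2
turn [-0.0059 -0.0001  0.0005] then shift in new axes [ 9.   0.7 -0.5]
```

View pics/w11.png

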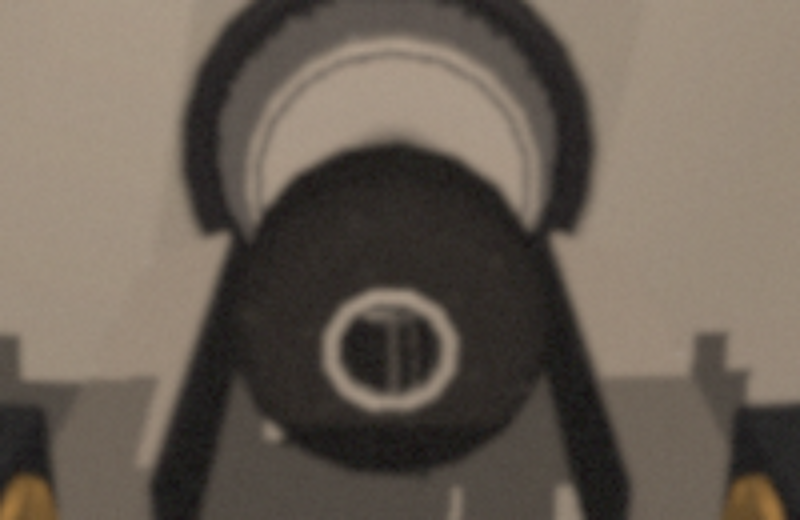

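Call:
play_rows --motion '[0,0,0,0.005,0.0007,-0.0004,1,0,0,0,0.005,0,0,1,0,0,0,0.005,0,0,1,0,0,0,0.005,0,0,1,0,0,0,0,0,0,1]'

```text
clock: 21.95
eef_pos: [548.0, 196.7, 122.5]
eef_rot: [-1.411, 1.57, -1.417]
wrist_force: [0.6, 0.3, -1.8]
finger_gap: 44.3
```

```bash
python3 - <<'E'
from h import *
to(547.9,196.6,99,0)
im,d=camera("wrist"); cv2.imwrite("pics/w12.png",cv2.resize(im[180:310,180:380],None,fx=4,fy=4))
E
```

```text
t 21.95 p [548.  196.7 122.5] gap 44.3 F [ 0.6  0.3 -1.8] q [ 0.28  0.45  1.52 -0.    1.17  0.29]
axes x [ 0. -0. -1.] y [ 0.006  1.    -0.   ] z [ 1.    -0.006  0.   ] jaw -0.34
shift tool mm [23.5 -0.1 -0.1] rows>= 0.5
turn [-0.006   0.0001  0.0005] then shift in new axes [23.5 -0.1 -0.1]
```

View pics/w12.png

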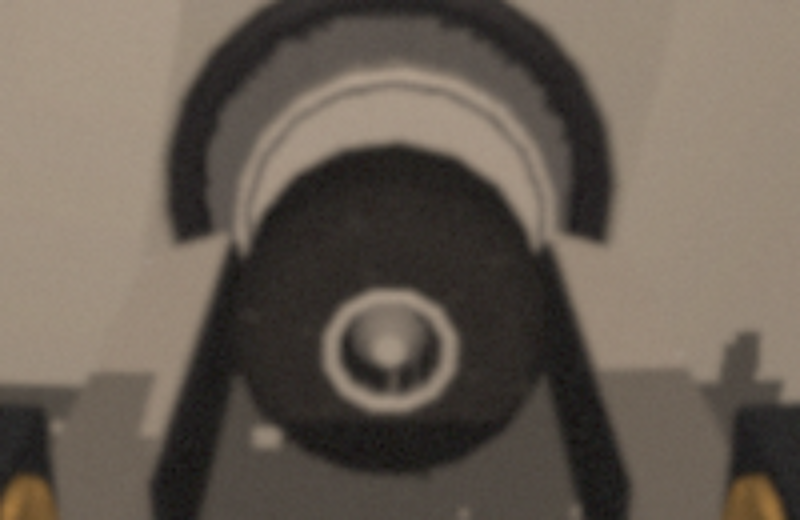

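The spindle is in the drum bore and centred, with no force. Lowering.

Call:
play_rows --motion '[0,0,0,0.006,0,0,1,0,0,0,0.006,0,0,1,0,0,0,0.005,0,0,1,0,0,0,0,0,0,1]'

```text
clock: 22.4
eef_pos: [548.3, 196.7, 104.5]
eef_rot: [-0.255, 1.57, -0.261]
wrist_force: [-0.3, -0.1, -1.9]
finger_gap: 44.1
```

Call:
play_rows --motion '[0,0,0,0.003,0,0,1,0,0,0,0.002,0,0,1,0,0,0,0,0,0,1]'

```text
clock: 22.7
eef_pos: [548.3, 196.8, 99.1]
eef_rot: [-0.202, 1.57, -0.207]
wrist_force: [0.4, 0.5, -1.4]
finger_gap: 44.2
```

Call:
play_rows --motion '[0,0,0,0.002,0,0,1,0,0,0,0.002,0,0,1]'

```text
clock: 22.9
eef_pos: [548.7, 197.0, 98.8]
eef_rot: [0.176, 1.568, 0.17]
wrist_force: [-13.0, -4.9, 23.6]
finger_gap: 44.6
```

Call:
play_rows --motion '[0,0,0,0,0,0,-0.3,0,0,0,0,0,0,-0.6,0,0,0,0,0,0,-0.6,0,0,0,-0.01,0,0,-0.6,0,0,0,-0.03,0,0,-0.6,0,0,0,-0.04,0,0,-0.6,0,0,0,-0.03,0,0,-0.6,0,0,0,0,-0.033,-0.013,-0.6,0,0,0,0,-0.038,-0.015,-0.6,0,0,0,0,-0.038,-0.015,-0.6,0,0,0,0,-0.038,-0.015,-0.6,0,0,0,0,-0.038,-0.015,-0.6,0,0,0,0,-0.03,-0.012,-0.6,0,0,0,0,0,0,-0.6,0,0,0,0,0,0,-0.6]'

```text
clock: 24.4
eef_pos: [459.3, -24.4, 221.0]
eef_rot: [0.033, 1.559, 0.029]
wrist_force: [-1.5, -0.1, -0.2]
finger_gap: 74.9
```

```bash
python3 - <<'E'
from h import *
to(442,-72.5,110,0)
top_circ("wrist",(442,-72),22,36,34,"pics/w13.png")
top_circ("top",(548.2,196.5),110,126,30,"pics/t13.png")
E
```

```text
t 24.4 p [459.3 -24.4 221. ] gap 74.9 F [-1.5 -0.1 -0.2] q [-0.13  0.08  1.75  0.    1.3  -0.13]
axes x [ 0.012  0.    -1.   ] y [0.004 1.    0.   ] z [ 1.    -0.004  0.012] jaw -0.26
shift tool mm [110.8 -48.2 -18.4] rows>= 2.4
turn [-0.0045  0.0118 -0.0004] then shift in new axes [111.  -48.1 -17.3]
wrist 517 z med 28.7 bbox mid [441.3 -69.6] hull circ [441.6 -69.8] 27.0 mec [441.4 -69.9] 27.5
top 289 z med 118.7 bbox mid [549.6 195.2] hull circ [549.4 195.9] 21.7 mec [549.6 196. ] 22.7
```

View pics/w13.png

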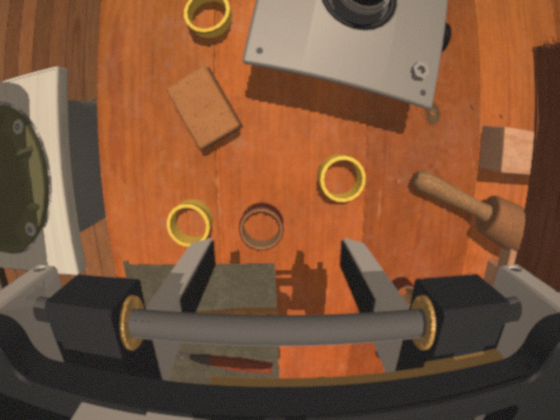

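View pics/t13.png

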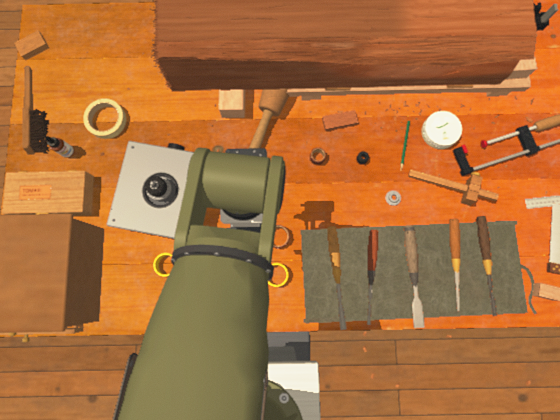

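The drum is seated in the top view at (158,187). The brown sleeve is in the wrist view at (262,229), with yellow rings at (190,223) and (343,178) that I'm avoiding.

Call:
play_rows --motion '[-0.004,0.012,0,0,-0.024,-0.009,-0.6,0,0,0,0.03,-0.024,-0.009,-0.6,0,0,0,0.04,0,0,-0.6,0,0,0,0.04,0,0,-0.5,0,0,0,0.03,0,0,-0.5,0,0,0,0,0,0,-0.5,0,0,0,0,0,0,-0.5]'

```text
clock: 25.2
eef_pos: [444.8, -67.6, 78.1]
eef_rot: [0.116, 1.569, 0.127]
wrist_force: [-0.6, -0.4, 0.8]
finger_gap: 70.3
```

```bash
python3 - <<'E'
from h import *
to(441.7,-71.4,7,0)
top_circ("wrist",(442,-72),22,36,34)
E
```

```text
t 25.2 p [444.8 -67.6  78.1] gap 70.3 F [-0.6 -0.4  0.8] q [-0.23  0.24  1.93  0.    0.97 -0.24]
axes x [ 0.002  0.    -1.   ] y [-0.011  1.     0.   ] z [1.    0.011 0.002] jaw 0.64
shift tool mm [71.1 -3.7 -3.3] rows>= 1.4
turn [ 0.0112  0.0021 -0.0003] then shift in new axes [71.1 -3.8 -3.1]
wrist 1331 z med 28.7 bbox mid [441.3 -69.7] hull circ [441.2 -70. ] 27.1 mec [441.2 -70.3] 27.7
```

Call:
play_rows --motion '[0.01,0.002,0,0.01,-0.0035,-0.0035,-0.5,0,0,0,0.02,0,0,-0.5,0,0,0,0.02,0,0,-0.5,0,0,0,0.01,0,0,-0.5,0,0,0,0,0,0,-0.5,0,0,0,0,0,0,-0.5]'

```text
clock: 25.85
eef_pos: [445.1, -72.2, 21.5]
eef_rot: [-0.228, 1.56, -0.228]
wrist_force: [0.5, -0.6, -0.4]
finger_gap: 70.7
```

```bash
python3 - <<'E'
from h import *
to(441.5,-71.4,7,0)
E
```

```text
t 25.85 p [445.1 -72.2  21.5] gap 70.7 F [ 0.5 -0.6 -0.4] q [-0.24  0.34  1.96  0.    0.83 -0.24]
axes x [ 0.011 -0.003 -1.   ] y [-0.     1.    -0.003] z [1.    0.    0.011] jaw 0.01
shift tool mm [14.4  0.8 -3.8] rows>= 0.3
turn [0.0002 0.011  0.0025] then shift in new axes [14.5  0.8 -3.6]
```

Call:
play_rows --motion '[0,0.011,0.002,0,0.0005,-0.0036,-0.5,0,0,0,0.007,0,0,-0.5,0,0,0,0.006,0,0,-0.3,0,0,0,0,0,0,0,0,0,0,0,0,0,1,0,0,0,0,0,0,1,0,0,0,0,0,0,1]' --newtons 6

```text
clock: 26.55
eef_pos: [442.5, -72.0, 9.6]
eef_rot: [-0.462, 1.568, -0.462]
wrist_force: [-1.0, -0.2, -0.4]
finger_gap: 54.2
```

```bash
python3 - <<'E'
from h import *
to(441.5,-71.4,7,90)
to(441.5,-71.4,7,0)
top_circ("wrist",(442,-72),22,36,30,"pics/w14.png")
E
```

```text
t 26.55 p [442.5 -72.    9.6] gap 54.2 F [-1.  -0.2 -0.4] q [-0.24  0.36  1.97 -0.    0.81 -0.24]
axes x [ 0.003 -0.001 -1.   ] y [-0.     1.    -0.001] z [1.    0.    0.003] jaw 0.01
shift tool mm [ 2.6  0.6 -1. ] rows>= 0.1
turn [-1.5706e+00  1.0000e-03  3.1000e-03] then shift in new axes [2.6 1.  0.6]
t 26.55 p [442.5 -72.    9.6] gap 54.2 F [-1.  -0.2 -0.4] q [-0.24  0.36  1.97 -0.    0.81 -0.24]
axes x [ 0.003 -0.001 -1.   ] y [-0.     1.    -0.001] z [1.    0.    0.003] jaw 0.01
shift tool mm [ 2.6  0.6 -1. ] rows>= 0.1
turn [0.0002 0.0026 0.0013] then shift in new axes [ 2.6  0.6 -1. ]
wrist 2829 z med 28.7 bbox mid [442.  -70.2] hull circ [442.1 -70.1] 27.7 mec [442.  -68.8] 29.0
```

View pics/w14.png

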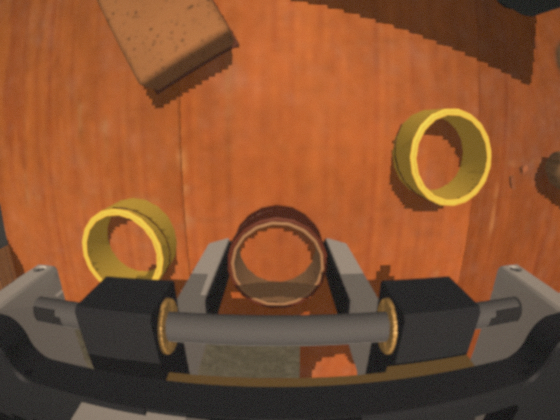

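The brown sleeve is gripped at (278,262), and both yellow rings are undisturbed. Carrying it to the spindle.

Call:
play_rows --motion '[0,0.003,0.001,-0.02,0,0,1,0,0,0,-0.05,0,0,1,0,0,0,-0.05,0,0,1,0,0,0,-0.05,0,0,1,0,0,0,0,0.03,0.012,1,0,0,0,0,0.04,0.016,1,0,0,0,0,0.04,0.016,1,0,0,0,0,0.04,0.016,1,0,0,0,0,0.04,0.016,1,0,0,0,0,0.03,0.012,1,0,0,0,0,0.02,0.008,1,0,0,0,0,0,0,1,0,0,0,0,0,0,1]' --newtons 15

```text
clock: 27.9
eef_pos: [540.9, 177.7, 186.2]
eef_rot: [0.504, 1.57, 0.502]
wrist_force: [-0.2, -0.3, -0.4]
finger_gap: 54.4
```

```bash
python3 - <<'E'
from h import *
to(548.2,196.6,160,0)
E
```

```text
t 27.9 p [540.9 177.7 186.2] gap 54.4 F [-0.2 -0.3 -0.4] q [0.25 0.36 1.49 0.   1.29 0.25]
axes x [ 0.001  0.001 -1.   ] y [0.002 1.    0.001] z [ 1.    -0.002  0.001] jaw -0.12
shift tool mm [26.3 18.9  7.2] rows>= 0.7
turn [-0.002   0.001  -0.0005] then shift in new axes [26.2 18.9  7.3]
```

Call:
play_rows --motion '[0,0,0,0.01,0.018,0.0065,1,0,0,0,0.01,0,0,1,0,0,0,0,0,0,1,0,0,0,0,0,0,1]'

```text
clock: 28.3
eef_pos: [547.0, 192.3, 166.0]
eef_rot: [0.02, 1.57, 0.015]
wrist_force: [0.3, 0.6, -0.6]
finger_gap: 54.0
```

```bash
python3 - <<'E'
from h import *
to(548.2,196.6,133,0)
im,d=camera("wrist"); cv2.imwrite("pics/w15.png",cv2.resize(im[180:310,180:380],None,fx=4,fy=4))
E
```

```text
t 28.3 p [547.  192.3 166. ] gap 54.0 F [ 0.3  0.6 -0.6] q [ 0.27  0.4   1.48 -0.    1.26  0.28]
axes x [ 0.001  0.    -1.   ] y [0.005 1.    0.   ] z [ 1.    -0.005  0.001] jaw -0.29
shift tool mm [33.   4.3  1.1] rows>= 0.7
turn [-0.0051  0.001  -0.    ] then shift in new axes [33.   4.3  1.2]
```

View pics/w15.png

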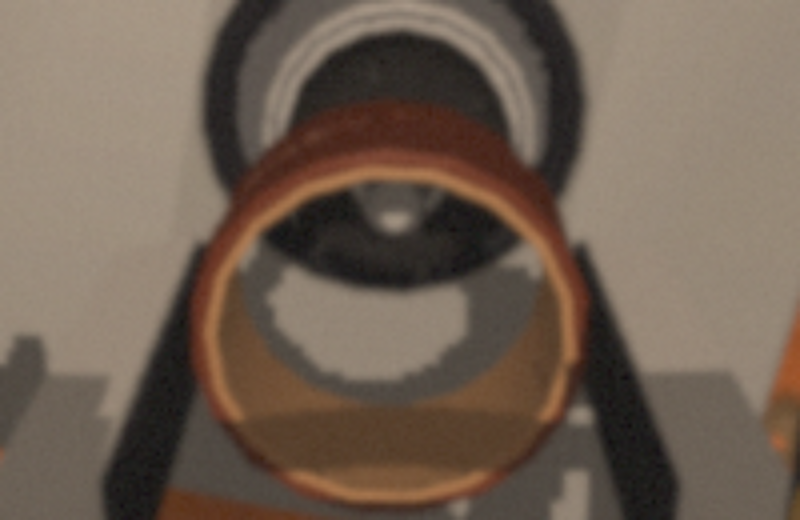

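Call:
play_rows --motion '[0,0,0,0.005,0.004,0.001,1,0,0,0,0.008,0,0,1,0,0,0,0.008,0,0,1,0,0,0,0.006,0,0,1,0,0,0,0,0,0,1]'

```text
clock: 28.85
eef_pos: [548.1, 195.3, 137.4]
eef_rot: [0.061, 1.569, 0.054]
wrist_force: [0.7, -0.1, 0.5]
finger_gap: 54.2
```

```bash
python3 - <<'E'
from h import *
to(548.2,196.6,133,0)
im,d=camera("wrist"); cv2.imwrite("pics/w16.png",cv2.resize(im[180:310,180:380],None,fx=4,fy=4))
E
```

```text
t 28.85 p [548.1 195.3 137.4] gap 54.2 F [ 0.7 -0.1  0.5] q [ 0.28  0.43  1.51 -0.    1.2   0.29]
axes x [ 0.002  0.    -1.   ] y [0.006 1.    0.   ] z [ 1.    -0.006  0.002] jaw -0.37
shift tool mm [4.4 1.3 0.1] rows>= 0.1
turn [-0.0064  0.0017 -0.0001] then shift in new axes [4.4 1.3 0.1]
```

View pics/w16.png

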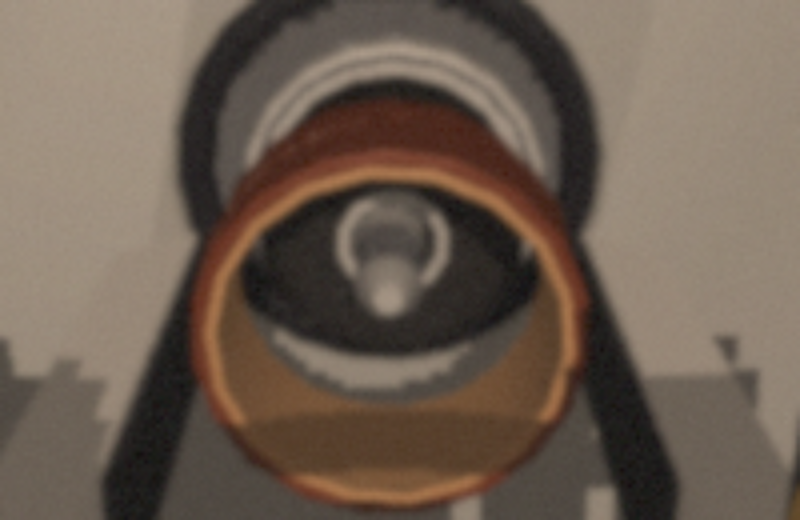

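Call:
play_rows --motion '[0,0,0,0,0.0013,0,1,0,0,0,0.003,0,0,1,0,0,0,0.003,0,0,1,0,0,0,0,0,0,1]'

```text
clock: 29.3
eef_pos: [548.6, 197.0, 132.0]
eef_rot: [0.175, 1.568, 0.169]
wrist_force: [0.2, -0.1, -0.1]
finger_gap: 53.9
```

```bash
python3 - <<'E'
from h import *
to(548.2,196.6,102,0)
im,d=camera("wrist"); cv2.imwrite("pics/w17.png",cv2.resize(im[180:310,180:380],None,fx=4,fy=4))
E
```

```text
t 29.3 p [548.6 197.  132. ] gap 53.9 F [ 0.2 -0.1 -0.1] q [ 0.28  0.44  1.51 -0.    1.19  0.29]
axes x [ 0.003  0.001 -1.   ] y [0.006 1.    0.001] z [ 1.    -0.006  0.003] jaw -0.36
shift tool mm [30.  -0.4 -0.5] rows>= 0.6
turn [-0.0062  0.0032 -0.0006] then shift in new axes [30.  -0.4 -0.4]
```

View pics/w17.png

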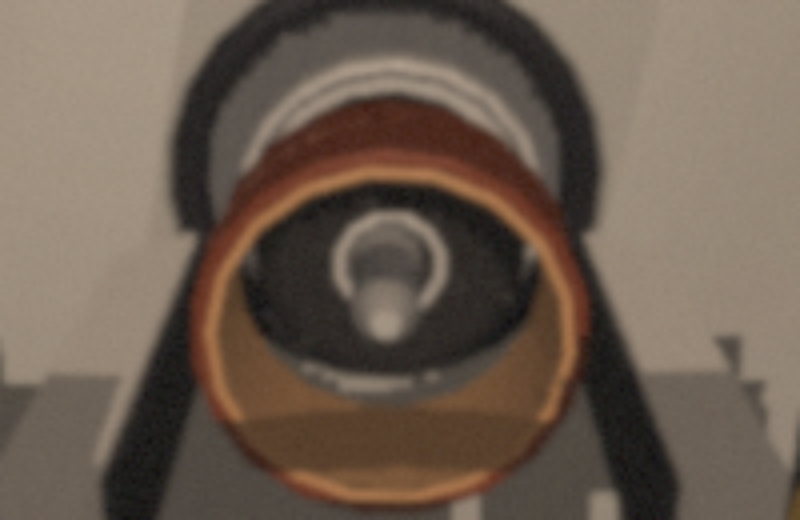

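Call:
play_rows --motion '[0,0.003,0,0.004,-0.0003,-0.0004,1,0,0,0,0.004,0,0,1,0,0,0,0.003,0,0,1,0,0,0,0,0,0,1]'

```text
clock: 29.75
eef_pos: [548.2, 196.6, 120.2]
eef_rot: [1.228, 1.57, 1.222]
wrist_force: [0.8, 0.1, 0.6]
finger_gap: 54.0
```

```bash
python3 - <<'E'
from h import *
to(548.2,196.6,102,0)
im,d=camera("wrist"); cv2.imwrite("pics/w18.png",cv2.resize(im[180:310,180:380],None,fx=4,fy=4))
E
```

```text
t 29.75 p [548.2 196.6 120.2] gap 54.0 F [0.8 0.1 0.6] q [0.28 0.45 1.52 0.   1.17 0.29]
axes x [ 0.     0.001 -1.   ] y [0.006 1.    0.001] z [ 1.    -0.006  0.   ] jaw -0.36
shift tool mm [18.2 -0.1 -0. ] rows>= 0.4
turn [-0.0063  0.0002 -0.0006] then shift in new axes [18.2 -0.  -0. ]
```

View pics/w18.png

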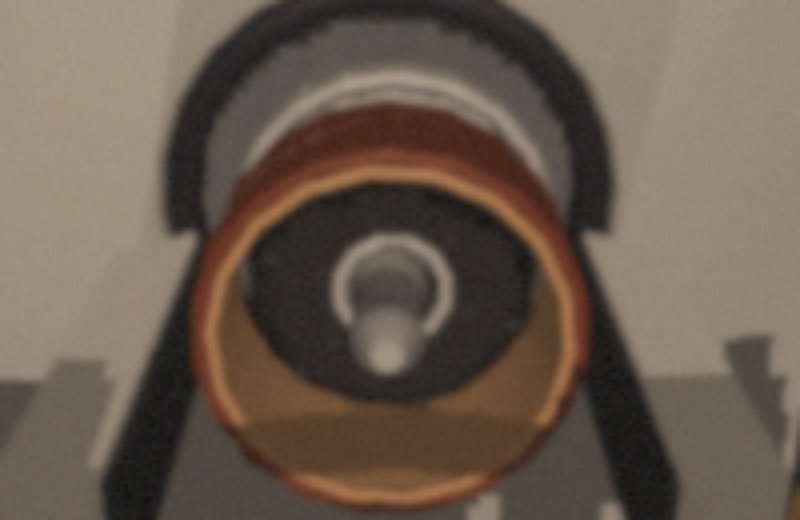

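The sleeve is going over the drum without contact force. Continuing.

Call:
play_rows --motion '[0,0,0,0.005,0,0,1,0,0,0,0.005,0,0,1,0,0,0,0.003,0,0,1,0,0,0,0,0,0,1]'

```text
clock: 30.2
eef_pos: [548.3, 196.7, 106.3]
eef_rot: [0.899, 1.57, 0.893]
wrist_force: [0.6, 0.1, -0.4]
finger_gap: 54.1
```

Call:
play_rows --motion '[0,0,0,0.002,0,0,1,0,0,0,0.001,0,0,1,0,0,0,0,0,0,1]'

```text
clock: 30.5
eef_pos: [548.4, 196.7, 103.1]
eef_rot: [0.87, 1.57, 0.864]
wrist_force: [0.4, -0.2, 0.2]
finger_gap: 54.3
```

Call:
play_rows --motion '[0,0,0,0.002,0,0,1,0,0,0,0.001,0,0,1]'

```text
clock: 30.7
eef_pos: [548.7, 196.8, 101.4]
eef_rot: [0.584, 1.569, 0.578]
wrist_force: [-7.3, -1.8, 16.1]
finger_gap: 54.0
```

Call:
play_rows --motion '[0,0,0,0,0,0,-0.4,0,0,0,0,0,0,-0.6,0,0,0,0,0,0,-0.6,0,0,0,-0.01,0,0,-0.6,0,0,0,-0.03,0,0,-0.6,0,0,0,-0.04,0,0,-0.6,0,0,0,-0.03,0,0,-0.6,0,0,0,0,-0.04,0,-0.6,0,0,0,0,-0.045,0,-0.6,0,0,0,0,-0.045,0,-0.6,0,0,0,0,-0.045,0,-0.6,0,0,0,0,-0.045,0,-0.6,0,0,0,0,-0.045,0,-0.6,0,0,0,0,-0.045,0,-0.6,0,0,0,0,-0.045,0,-0.6,0,0,0,0,-0.045,0,-0.6,0,0,0,0,-0.045,0,-0.6]'

```text
clock: 32.4
eef_pos: [546.0, -260.4, 226.4]
eef_rot: [-0.011, 1.56, -0.008]
wrist_force: [0.8, 0.1, -0.6]
finger_gap: 75.4
```

```bash
python3 - <<'E'
from h import *
to(534.5,-358,110,0)
top_circ("top",(548.2,196.5),110,126,32,"pics/t19.png")
top_circ("top",(548.2,196.5),110,126,20)
top_circ("wrist",(534,-358),8,18,20,"pics/w19.png")
E
```

```text
t 32.4 p [ 546.  -260.4  226.4] gap 75.4 F [ 0.8  0.1 -0.6] q [-0.51  0.4   1.33  0.01  1.39 -0.51]
axes x [ 0.011 -0.    -1.   ] y [-0.002  1.    -0.   ] z [1.    0.002 0.011] jaw 0.13
shift tool mm [116.2 -97.6 -13. ] rows>= 3.0
turn [0.0023 0.0112 0.0001] then shift in new axes [116.4 -97.6 -11.5]
top 468 z med 118.7 bbox mid [549.9 196.5] hull circ [549.2 196.6] 27.3 mec [549.6 196.7] 28.0
top 236 z med 119.2 bbox mid [548.4 196.3] hull circ [548.2 196.4] 19.7 mec [548.2 196.4] 19.9
wrist 196 z med 13.3 bbox mid [ 533.1 -354.2] hull circ [ 532.9 -354.2] 11.8 mec [ 533.1 -354.2] 12.2
```

View pics/t19.png

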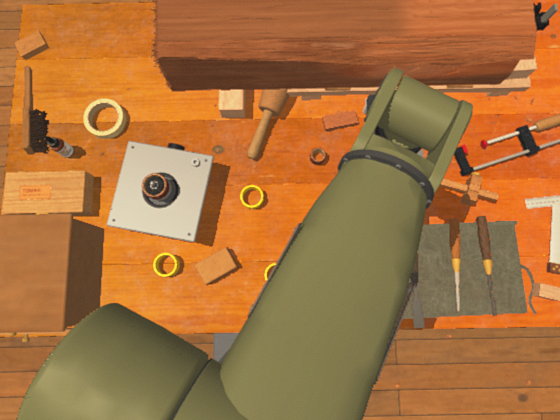

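View pics/w19.png

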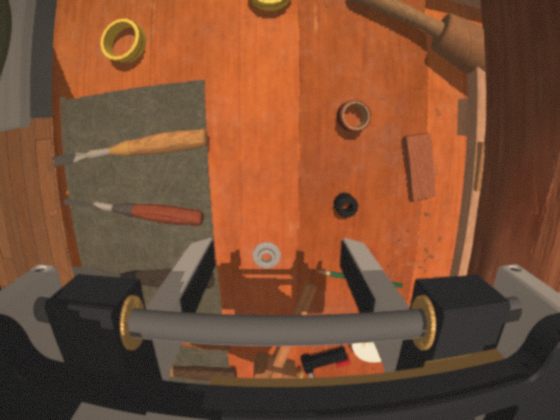

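The sleeve is down around the drum, level with its top (158,187 in the top view). The washer is at (266,256) in the wrist view.

Call:
play_rows --motion '[0,0.01,0,0.01,-0.034,-0.004,-0.6,0,0,0,0.02,-0.034,-0.004,-0.6,0,0,0,0.03,-0.025,-0.004,-0.6,0,0,0,0.03,0,0,-0.6,0,0,0,0.02,0,0,-0.5,0,0,0,0,0,0,-0.4,0,0,0,0,0,0,-0.3]'

```text
clock: 33.25
eef_pos: [536.8, -350.6, 117.5]
eef_rot: [-0.291, 1.566, -0.285]
wrist_force: [-0.5, -0.6, -0.1]
finger_gap: 61.9
```

```bash
python3 - <<'E'
from h import *
to(533.1,-356,6,0)
top_circ("wrist",(533,-355),8,18,20,"pics/w20.png")
top_circ("wrist",(533,-355),2.5,18,28)
E
```

```text
t 33.25 p [ 536.8 -350.6  117.5] gap 61.9 F [-0.5 -0.6 -0.1] q [-0.64  0.58  1.34  0.    1.22 -0.64]
axes x [ 0.005 -0.001 -1.   ] y [-0.005  1.    -0.001] z [1.    0.005 0.005] jaw 0.31
shift tool mm [111.4  -5.3  -4.3] rows>= 2.2
turn [0.0054 0.0048 0.0014] then shift in new axes [111.5  -5.4  -3.7]
wrist 375 z med 13.6 bbox mid [ 532.7 -355.4] hull circ [ 532.8 -355.4] 11.7 mec [ 532.9 -355.4] 12.0
wrist 1099 z med 5.4 bbox mid [ 531.4 -357. ] hull circ [ 532.6 -355.1] 25.2 mec [ 532.1 -355.4] 26.7
```

View pics/w20.png

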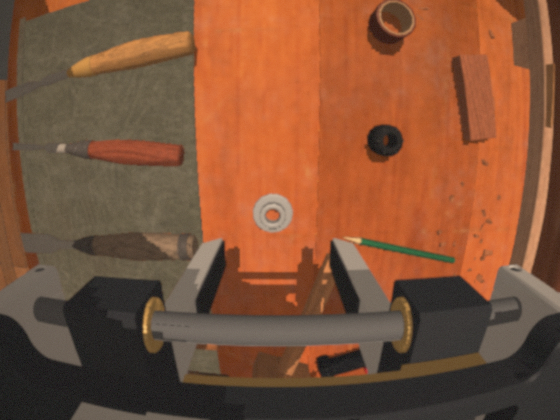

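```bash
python3 - <<'E'
from h import *
P=camera_params("wrist"); im,d=camera("wrist"); C=cloud("wrist",d,P=P)
for n,(u,v) in dict(handle=(194,247),handle2=(196,255),pencil=(346,239),stick=(328,256),hub=(273,213)).items(): print(n,C[v,u].round(1))
m=(d>0)&(C[...,2]>4)&(C[...,2]<60); v,u=np.mgrid[0:420,0:560]
r=np.hypot(C[...,0]-532.8,C[...,1]+355.4); m&=(r>22)&(r<60)
q=C[m]; a=np.degrees(np.arctan2(q[:,1]+355.4,q[:,0]-532.8)); 
for k in range(-180,180,30):
    s=(a>=k)&(a<k+30)
    if s.any(): print(k,s.sum(),r[m][s].min().round(1),q[s][:,2].max().round(1))
E
```

```text
handle [ 461.1 -382.2   25.8]
handle2 [ 494.5 -339.6  145.9]
pencil [ 604.8 -382.2    2.5]
stick [ 585.8 -395.2   14. ]
hub [ 533.3 -356.7   -0. ]
```

Call:
play_rows --motion '[0.005,0.005,0.001,0.02,-0.006,-0.0042,-0.1,0,0,0,0.03,0,0,-0.1,0,0,0,0.03,0,0,-0.1,0,0,0,0.015,0,0,-0.1,0,0,0,0,0,0,-0.1,0,0,0,0,0,0,-0.1]'

```text
clock: 34.0
eef_pos: [537.0, -358.7, 28.8]
eef_rot: [-0.681, 1.557, -0.68]
wrist_force: [-0.5, -0.0, 0.8]
finger_gap: 51.7
```

```bash
python3 - <<'E'
from h import *
to(532.8,-356.8,6,0)
E
```

```text
t 34.0 p [ 537.  -358.7   28.8] gap 51.7 F [-0.5 -0.   0.8] q [-0.65  0.68  1.39 -0.    1.06 -0.65]
axes x [ 0.011 -0.009 -1.   ] y [-0.002  1.    -0.009] z [1.    0.002 0.011] jaw 0.1
shift tool mm [22.8  2.1 -4.5] rows>= 0.5
turn [0.0017 0.0108 0.0088] then shift in new axes [22.8  1.9 -4.2]
```

Call:
play_rows --motion '[0.002,0.011,0.009,0,0.002,-0.0045,-0.1,0,0,0,0.01,0,0,-0.1,0,0,0,0.009,0,0,-0.1,0,0,0,0,0,0,-0.1,0,0,0,0,0,0,-0.1]'

```text
clock: 34.5
eef_pos: [533.6, -357.6, 12.3]
eef_rot: [-0.617, 1.567, -0.618]
wrist_force: [-0.3, -0.2, 0.4]
finger_gap: 51.7
```

```bash
python3 - <<'E'
from h import *
to(532.8,-356.8,6,0)
E
```

```text
t 34.5 p [ 533.6 -357.6   12.3] gap 51.7 F [-0.3 -0.2  0.4] q [-0.65  0.7   1.4   0.    1.04 -0.65]
axes x [ 0.003 -0.002 -1.   ] y [ 0.     1.    -0.002] z [ 1.    -0.     0.003] jaw -0.02
shift tool mm [ 6.3  0.8 -0.9] rows>= 0.1
turn [-0.0003  0.0032  0.0023] then shift in new axes [ 6.3  0.8 -0.8]
```

Call:
play_rows --motion '[0,0.003,0.002,0.005,0.0008,-0.0008,-0.1,0,0,0,0,0,0,0,0,0,0,0,0,0,1,0,0,0,0,0,0,1,0,0,0,0,0,0,1,0,0,0,0,0,0,1,0,0,0,0,0,0,1]' --newtons 6

```text
clock: 35.2
eef_pos: [533.0, -356.8, 7.3]
eef_rot: [-0.743, 1.57, -0.743]
wrist_force: [-0.6, 0.8, -0.1]
finger_gap: 23.9
```

```bash
python3 - <<'E'
from h import *
to(532.8,-356.8,6,0)
E
```

```text
t 35.2 p [ 533.  -356.8    7.3] gap 23.9 F [-0.6  0.8 -0.1] q [-0.65  0.71  1.4  -0.    1.03 -0.65]
axes x [ 0. -0. -1.] y [ 0.  1. -0.] z [ 1. -0.  0.] jaw -0.02
shift tool mm [ 1.3 -0.  -0.2] rows>= 0.0
turn [-0.0003  0.0004  0.0003] then shift in new axes [ 1.3 -0.  -0.2]
```

Call:
play_rows --motion '[0,0,0,0,0,0,-0.1,0,0,0,0,0,0,-0.1,0,0,0,0,0,0,-0.1,-0.14,0,0,0,0,0,-0.1,-0.14,0,0,0,0,0,-0.1,-0.14,0,0,0,0,0,-0.1,-0.14,0,0,0,0,0,-0.1,-0.14,0,0,0,0,0,-0.1,-0.14,0,0,0,0,0,-0.1,-0.14,0,0,0,0,0,-0.1,-0.14,0,0,0,0,0,-0.1,-0.14,0,0,0,0,0,-0.1,-0.14,0,0,0,0,0,-0.1,-0.14,0,0,0,0,0,-0.1,0,0,0,0,0,0,-0.1,0,0,0,0,0,0,-0.1]'

```text
clock: 36.8
eef_pos: [533.2, -357.0, 7.7]
eef_rot: [-2.285, 1.569, -0.687]
wrist_force: [-0.6, 0.1, 0.3]
finger_gap: 51.6
```

```bash
python3 - <<'E'
from h import *
to(533,-356.8,6,90)
top_circ("wrist",(533,-355),8,18,20)
E
```

```text
t 36.8 p [ 533.2 -357.     7.7] gap 51.6 F [-0.6  0.1  0.3] q [-0.65  0.71  1.4  -0.    1.03 -2.25]
axes x [ 0.001 -0.001 -1.   ] y [-1.    -0.027 -0.001] z [-0.027  1.    -0.001] jaw 91.57
shift tool mm [1.7 0.2 0.2] rows>= 0.0
turn [ 0.0274 -0.0009  0.001 ] then shift in new axes [1.7 0.2 0.2]
wrist 918 z med 13.5 bbox mid [ 532.2 -355.5] hull circ [ 532.3 -355.5] 11.7 mec [ 532.4 -355.3] 12.0
```

Call:
play_rows --motion '[0.027,0,0.001,0.001,0.0002,0.0002,-0.1,0,0,0,0,0,0,0.2,0,0,0,0,0,0,1,0,0,0,0,0,0,1,0,0,0,0,0,0,1,0,0,0,0,0,0,1,0,0,0,0,0,0,1]'

```text
clock: 37.55
eef_pos: [533.1, -356.8, 6.9]
eef_rot: [-2.873, 1.57, -1.311]
wrist_force: [-0.2, -0.2, -0.7]
finger_gap: 23.8
```

```bash
python3 - <<'E'
from h import *
to(548.2,196.6,170,90)
E
```

```text
t 37.55 p [ 533.1 -356.8    6.9] gap 23.8 F [-0.2 -0.2 -0.7] q [-0.65  0.71  1.4  -0.    1.03 -2.21]
axes x [ 0.    -0.001 -1.   ] y [-1.     0.008 -0.   ] z [ 0.008  1.    -0.001] jaw 89.52
shift tool mm [-163.7  -10.5  553.4] rows>= 11.5
turn [-0.0084 -0.0009  0.0003] then shift in new axes [-163.1  -15.1  553.4]
```

Call:
play_rows --motion '[0,0,0,-0.02,0,0,1,0,0,0,-0.05,0,0,1,0,0,0,-0.05,0,0,1,0,0,0,-0.05,0,0.02,1,0,0,0,0,-0.001,0.04,1,0,0,0,0,-0.001,0.045,1,0,0,0,0,-0.001,0.045,1,0,0,0,0,-0.001,0.045,1,0,0,0,0,-0.001,0.045,1,0,0,0,0,-0.001,0.045,1,0,0,0,0,-0.001,0.045,1,0,0,0,0,-0.001,0.045,1,0,0,0,0,-0.001,0.045,1,0,0,0,0,-0.001,0.045,1,0,0,0,0,0,0.03,1,0,0,0,0,0,0,1,0,0,0,0,0,0,1]' --newtons 25

```text
clock: 39.25
eef_pos: [545.9, 155.4, 179.8]
eef_rot: [-1.345, 1.568, 0.215]
wrist_force: [0.3, -0.3, -0.6]
finger_gap: 22.4
```

```bash
python3 - <<'E'
from h import *
to(548.1,196.5,165,90)
im,d=camera("wrist"); cv2.imwrite("pics/w21.png",im)
E
```

```text
t 39.25 p [545.9 155.4 179.8] gap 22.4 F [ 0.3 -0.3 -0.6] q [ 0.21  0.36  1.5   0.    1.28 -1.35]
axes x [ 0.003  0.001 -1.   ] y [-1.     0.011 -0.003] z [0.011 1.    0.001] jaw 89.38
shift tool mm [14.8 -1.7 41.1] rows>= 0.9
turn [-0.0108  0.0006  0.0026] then shift in new axes [14.8 -2.2 41.1]
```

View pics/w21.png

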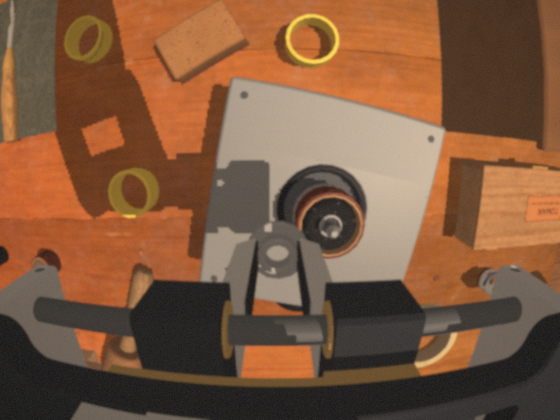

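The washer is held at (278,250), and the stack on the spindle at (331,220) looks right. Aligning.

Call:
play_rows --motion '[-0.01,0.001,0.002,0,-0.001,0.02,1,0,0,0,0.005,-0.001,0.019,1,0,0,0,0,0,0,1,0,0,0,0,0,0,1]'

```text
clock: 39.7
eef_pos: [549.3, 189.8, 175.1]
eef_rot: [-2.356, 1.57, -0.792]
wrist_force: [0.8, 0.1, -0.9]
finger_gap: 22.7
```

```bash
python3 - <<'E'
from h import *
to(548.1,196.5,153,90)
E
```

```text
t 39.7 p [549.3 189.8 175.1] gap 22.7 F [ 0.8  0.1 -0.9] q [ 0.27  0.39  1.47 -0.    1.28 -1.29]
axes x [ 0.001 -0.001 -1.   ] y [-1.     0.007 -0.001] z [ 0.007  1.    -0.001] jaw 89.59
shift tool mm [22.1  1.3  6.7] rows>= 0.5
turn [-0.0071 -0.0009  0.0009] then shift in new axes [22.1  1.2  6.7]
```

Call:
play_rows --motion '[-0.007,0,0.001,0,0.0012,0.0065,1,0,0,0,0.009,0,0,1,0,0,0,0.009,0,0,1,0,0,0,0,0,0,1,0,0,0,0,0,0,1]'

```text
clock: 40.2
eef_pos: [548.3, 193.5, 155.6]
eef_rot: [2.804, 1.569, -1.911]
wrist_force: [0.4, -1.0, -0.7]
finger_gap: 22.9
```

```bash
python3 - <<'E'
from h import *
to(548.1,196.5,140,90)
im,d=camera("wrist"); cv2.imwrite("pics/w22.png",cv2.resize(im[180:310,180:380],None,fx=4,fy=4))
E
```

```text
t 40.2 p [548.3 193.5 155.6] gap 22.9 F [ 0.4 -1.  -0.7] q [ 0.28  0.41  1.49 -0.    1.24 -1.29]
axes x [-0.    -0.001 -1.   ] y [-1.     0.003  0.   ] z [ 0.003  1.    -0.001] jaw 89.84
shift tool mm [15.6  0.2  3. ] rows>= 0.3
turn [-0.0029 -0.0013 -0.0004] then shift in new axes [15.6  0.2  3. ]
```

View pics/w22.png

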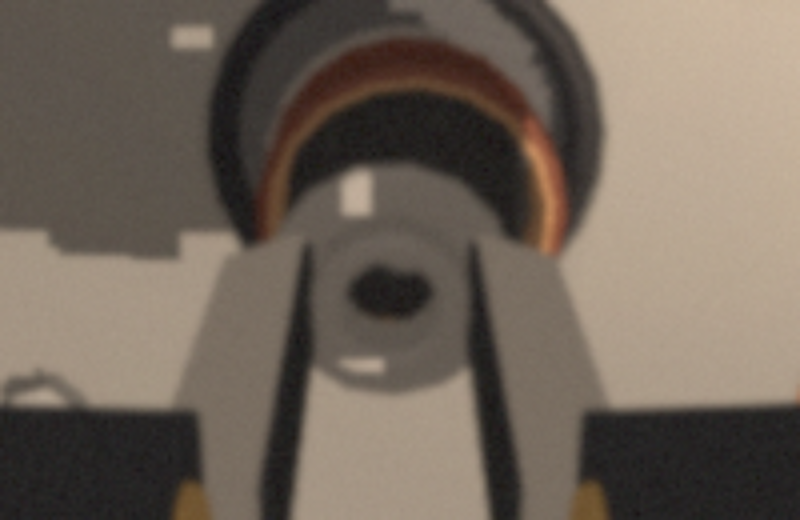

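Call:
play_rows --motion '[0,-0.001,0,0,0.0002,0.003,1,0,0,0,0.003,0,0,1,0,0,0,0,0,0,1]'

```text
clock: 40.55
eef_pos: [548.2, 196.8, 152.7]
eef_rot: [-1.441, 1.571, 0.127]
wrist_force: [0.9, -0.5, -0.3]
finger_gap: 22.9
```

```bash
python3 - <<'E'
from h import *
to(548.1,196.5,140,90)
E
```

```text
t 40.55 p [548.2 196.8 152.7] gap 22.9 F [ 0.9 -0.5 -0.3] q [ 0.28  0.42  1.49 -0.    1.24 -1.29]
axes x [ 0.  0. -1.] y [-1.     0.003 -0.   ] z [0.003 1.    0.   ] jaw 89.84
shift tool mm [12.7  0.1 -0.3] rows>= 0.3
turn [-0.0028  0.      0.0001] then shift in new axes [12.7  0.1 -0.3]
```

Call:
play_rows --motion '[0,0,0,0.005,0,-0.0002,1,0,0,0,0.005,0,0,1,0,0,0,0.003,0,0,1,0,0,0,0,0,0,1]'

```text
clock: 40.95
eef_pos: [548.1, 196.6, 138.4]
eef_rot: [2.098, 1.571, -2.617]
wrist_force: [0.7, 0.2, -0.4]
finger_gap: 22.9
```

```bash
python3 - <<'E'
from h import *
to(548.1,196.5,127,90)
im,d=camera("wrist"); cv2.imwrite("pics/w23.png",cv2.resize(im[180:310,180:380],None,fx=4,fy=4))
E
```

```text
t 40.95 p [548.1 196.6 138.4] gap 22.9 F [ 0.7  0.2 -0.4] q [ 0.28  0.43  1.5  -0.    1.21 -1.29]
axes x [-0. -0. -1.] y [-1.     0.003  0.   ] z [ 0.003  1.    -0.   ] jaw 89.85
shift tool mm [11.4  0.  -0.1] rows>= 0.2
turn [-0.0026 -0.     -0.0001] then shift in new axes [11.4  0.  -0.1]
```

View pics/w23.png

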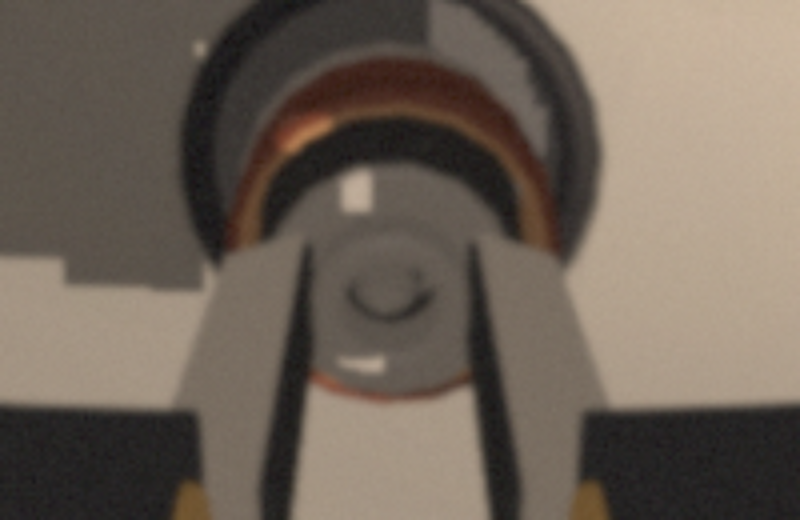

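The spindle is entering the washer bore, concentric and without force. The last 12 mm in small steps.

Call:
play_rows --motion '[0,0,0,0.004,0,0,1,0,0,0,0.003,0,0,1,0,0,0,0,0,0,1]'

```text
clock: 41.3
eef_pos: [548.3, 196.7, 131.2]
eef_rot: [-1.346, 1.57, 0.222]
wrist_force: [0.3, 0.3, -1.7]
finger_gap: 22.7
```

Call:
play_rows --motion '[0,0,0,0.002,0,0,1,0,0,0,0.001,0,0,1,0,0,0,0,0,0,1]'

```text
clock: 41.6
eef_pos: [548.3, 196.7, 128.0]
eef_rot: [-1.397, 1.57, 0.171]
wrist_force: [-0.0, -0.1, -1.3]
finger_gap: 22.7
```

Call:
play_rows --motion '[0,0,0,0.001,0,0,1,0,0,0,0.001,0,0,1]'

```text
clock: 41.8
eef_pos: [548.6, 196.7, 126.5]
eef_rot: [-1.329, 1.569, 0.24]
wrist_force: [-1.6, -0.3, 7.5]
finger_gap: 22.9
```

Call:
play_rows --motion '[0,0,0,0,0,0,0.2,0,0,0,0,0,0,-0.2,0,0,0,0,0,0,-0.2,0,0,0,-0.01,0,0,-0.2,0,0,0,-0.03,0,0,-0.2,0,0,0,-0.04,0,0,-0.2,0,0,0,0,-0.03,0,-0.2,0,0,0,0,-0.035,0,-0.2,0,0,0,0,0,0,-0.2,0,0,0,0,0,0,-0.2]'

```text
clock: 42.8
eef_pos: [615.1, 196.7, 214.9]
eef_rot: [-1.315, 1.566, 0.254]
wrist_force: [0.3, 0.5, -0.2]
finger_gap: 56.6
```

```bash
python3 - <<'E'
from h import *
to(548.1,196.5,200,90)
top_circ("wrist",(548,198),128,137,14,"pics/w24.png")
top_circ("wrist",(548,198),121.5,128,21)
top_circ("wrist",(548,198),114,121,29)
top_circ("wrist",(548,198),86,96,31)
im,d=camera("scene"); cv2.imwrite("pics/s24.png",im)
E
```

```text
t 42.8 p [615.1 196.7 214.9] gap 56.6 F [ 0.3  0.5 -0.2] q [ 0.25  0.51  1.21  0.    1.42 -1.32]
axes x [ 0.005  0.001 -1.   ] y [-1.     0.002 -0.005] z [0.002 1.    0.001] jaw 89.88
shift tool mm [14.5 67.1 -0.4] rows>= 1.4
turn [-0.0021  0.0012  0.0045] then shift in new axes [14.9 67.  -0.2]
wrist 461 z med 133.7 bbox mid [547.9 198.6] hull circ [548.1 198.5] 11.4 mec [548.  198.5] 11.7
wrist 928 z med 124.7 bbox mid [548.  197.6] hull circ [548.1 198.2] 18.8 mec [547.9 197.5] 19.6
wrist 1060 z med 119.2 bbox mid [548.1 198.5] hull circ [547.9 198.6] 27.3 mec [547.8 198.5] 27.8
wrist 22 z med 93.9 bbox mid [540.4 206.1] hull circ [543.7 203.1] 19.0 mec [541.3 205.6] 21.1
```

View pics/w24.png

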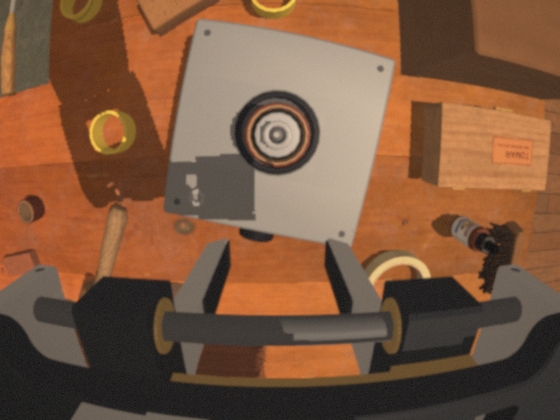

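View pics/s24.png

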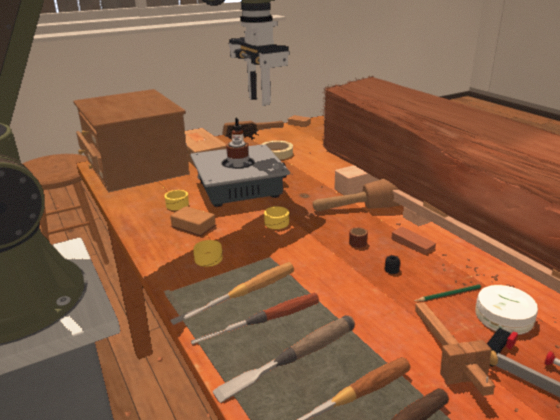

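The stack is complete: hub top 133.7 mm, rim 124.7, sleeve 119.2 (expected 133, 124, 120), all concentric at (278,133) in the wrist view. The smaller drum, the smaller sleeve and the yellow rings are undisturbed, and the gripper is clear.

```bash
python3 -c "
from cell import *
print(sign_off())"
```

```text
the job is handed in; nothing more can be done
None
```

The sander is set up with the larger drum. I put on the wide flange, the larger drum, the larger brown sleeve and the hubbed washer (hub up), in that order. Each was lowered until it touched down, at 7 to 24 N in the last force reading, and let go before I fetched the next. I handed the job in at about 43 s of the 99 s allowed.

**Last checks:** the depth readings put the washer hub top at 133.7 mm, its rim at 124.7 mm and the sleeve top at 119.2 mm. The expected heights are 133, 124 and 120 mm, so all are within 1 mm. The pieces are on one axis to within about 1 mm, and the gripper was open and clear when I handed in.

**Left alone:** the smaller drum, the smaller sleeve and the yellow look-alikes still stand where they were. I did not touch the nut.

**Disagreements:**
- The wrist camera read about 1 to 2 mm too high in y. I corrected for this using the positions at which the gripper closed on the parts.
- The last flange check gave only 22 usable points because the sleeve hides it. The flange had already been seen seated, with its top at about 92 mm, before the drum went on.

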